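# Slide trays onto sloped drying stands

## Robot

A 6-joint arm with a two-finger parallel gripper is mounted at the origin on a cart in front of the work surface, level with it; the furniture and walls round the work are solid. World frame = base frame: x ahead of the robot, y to its left, z up, the work surface at z = 0. Lengths are in m, angles in rad, forces in N, time in s.
With the tool pointing down it reaches from about 0.25 to 0.775 m from the base axis. Payload 4 kg.
Tool frame: the origin (TCP) lies between the finger pads; the fingertips stand 14 mm ahead of it and the grasp point (between the pads) lies 5 mm behind it (robot.tips_ahead is the distance from the TCP to the fingertips, in m); z points along the fingers, y is the direction in which the jaws open and shut (so a half turn about z gives the same grasp; the last joint's range is limited). The gripper opens to 94 mm and grips with 3 to 60 N. Pads are 16 mm wide; open, the fingers measure 119 mm over their backs; the gripper's body (75 mm by 177 mm) begins 78 mm behind the grasp point.
Start: joints at [1.053, 0.087, 1.371, -0, 1.684, -0.103], TCP at [0.222, 0.503, 0.22] pointing down, gripper open.
Joint ranges: [-3.1, 3.1], [-0.76, 2.03], [0.27, 2.55], [-1.08, 4.22], [0.17, 2.65], [-2.57, 2.57]. Speed limits (rad/s): [2.79, 2.79, 3.14, 3.14, 3.14, 3.14].

## Interface

Orientations are given as [roll, pitch, yaw] about the fixed x, y, z axes, in that order (R = Rz(yaw) Ry(pitch) Rx(roll)).
In Python, from bench import robot, optics, job gives the robot as it stands.
- The arm moves only by the tool apply_moves, never from a script. Its argument "moves" is a list of rows, each a list of 3 entries, a list of its own where there are three numbers: the shift along the tool's x, y, z in cm, then the turn, a rotation vector about the tool's x, y, z in rad, then the opening, from 0 (shut) to 1 (fully open). In form: [[[tx, ty, tz], [rx, ry, rz], grip], ...]. A call has exactly 10 rows; each row is the pose to reach, as a shift and turn from the pose commanded when the call began, along the tool's axes at that moment; what a row does not reach only later rows make up. A row lasts 1/12 s, in which the tool goes at most 41.7 mm and 7.16 degrees, less where a joint would pass 70% of its speed; a pose out of reach is approached as far as the arm can. A call with a gripper value outside its range is refused whole. The fingers move at their own pace and stop on an object; the grip force is fixed at half the most. Time passes only in rows, so rows that repeat a pose let the fingers close, or fill a call up. It gives the time, the measured TCP pose, the force and the opening at its end, in the units of the state.
- robot.get_obs(): the state, without advancing time (a new reading comes with each control period).
- optics.snapshot(name): name is "scene" or "top" or "wrist"; returns the picture (480x640x3 uint8, red, green, blue); there is no depth.
- optics.get_calibration(name): a dict with "fx", "fy", "cx", "cy" (pixels), "rvec" (rotation vector, rad) and "tvec" (3), from world to camera coordinates, as OpenCV has them. Camera axes: x right, y down, z forward; pixel columns grow to the right and rows downward; lengths in m; the calibration is good to about 2 mm. A picture is of the moment at which its call begins: read the wrist's pose just before it. get_calibration takes no time and is no camera call; for the wrist camera it gives the pose at the moment of the call.
- job.close_job(): hands the job in, once; it reports no verdict.
The state is a dict: "time": time; "joint_positions": joint angles; "qvel": joint speeds; "joint_torque": joint torques, N m; "tool_pos": TCP position; "ee_rot": TCP orientation; "wrist_force": force on the tool from outside, world axes, zero at the start; "wrist_torque": the same for the moment, N m; "width": finger opening in m.
Only numpy, scipy, OpenCV 4.12 (cv2) and the standard library are available. Lean on these libraries where they do the work, as an engineer would, in place of code of your own. Each camera call takes 0.05 s, during which the arm holds its last target.

## Task

Put each aluminium slide tray on the sloped stand that fits it, the longer tray on the longer stand and the shorter tray on the shorter one: tuck one end under the lip at the low end of the stand, then lower the other end until the tray lies flat on both rails behind the upper stop, and let go. Keep the trays slides-up, never tipped more than 45 degrees from level, and do not move or knock over the measuring cylinder, the small amber bottle, the vial or the squeeze bottle.

Things in the scene. Friction and masses are not known exactly. Their poses are not given: they have to be found in the camera images.
- long_tray_grip (a point): the longer aluminium tray, 156 x 84 x 6 mm, 0.18-0.29 kg, with 4 glass slides and a bridge handle across its middle: bar 12 mm thick (x), 52 long (y), 12 high, on two posts. Point: bar's centre = tray's middle, 32 mm above its underside, 26 above its top face. x along the 156 mm, y along the bar, z up. Both ends alike
- short_tray_grip (a point): the shorter aluminium tray, 100 x 84 x 6 mm, 0.12-0.2 kg, with 2 glass slides and a bridge handle across its middle: bar 12 mm thick (x), 52 long (y), 12 high, on two posts. Point: bar's centre = tray's middle, 32 mm above its underside, 26 above its top face. x along the 100 mm, y along the bar, z up. Both ends alike
- long_stand_bed: the longer of two fixed sloped stands: grey rack, two rails 12 mm wide, 26 mm either side of mid-line. Origin: mid-bay on the rails' top, 58 mm above the worktop; x up the slope (0.21 rad from level), y left, z square to the rails. Bay 162 mm long (wall at x = -81 mm, stop at 81), 92 mm wide between side guides that flare outward and rise 14 mm over the rails
- short_stand_bed: the shorter of two fixed sloped stands: grey rack, two rails 12 mm wide, 26 mm either side of mid-line. Origin: mid-bay on the rails' top, 50 mm above the worktop; x up the slope (0.21 rad from level), y left, z square to the rails. Bay 106 mm long (wall at x = -53 mm, stop at 53), 92 mm wide between side guides that flare outward and rise 14 mm over the rails
- long_stand_lip (a point): longer stand, low end: the foot of the wall's inner face at rail height, on the mid-line; axes as the bay's. From the wall a lip 66 mm wide reaches 11 mm up-slope over the rails, its underside 12 mm and its top 15 mm above them. One tray end goes under it
- short_stand_lip (a point): shorter stand, low end: the foot of the wall's inner face at rail height, on the mid-line; axes as the bay's. From the wall a lip 66 mm wide reaches 11 mm up-slope over the rails, its underside 12 mm and its top 15 mm above them. One tray end goes under it
- long_stand_stop (a point): longer stand, high end: inner face of the upper stop at rail height, on the mid-line; axes as the bay's. The stop is 66 mm wide, rises 8 mm above the rails
- short_stand_stop (a point): shorter stand, high end: inner face of the upper stop at rail height, on the mid-line; axes as the bay's. The stop is 66 mm wide, rises 8 mm above the rails
- cylinder_mid (a point): clear measuring cylinder on a blue foot, 55 x 64 x 207 mm, a bystander; point on its axis 100 mm up
- small_amber_mid (a point): small amber bottle with a black cap, 48 mm across, 96 mm high, a bystander; point at half height
- vial_mid (a point): small clear screw-cap vial, 22 mm across, 50 mm high, a bystander; point at half height
- squeeze_bottle_mid (a point): white squeeze bottle with a bent red spout, 65 x 103 x 186 mm, a bystander; point 90 mm up
Things that resemble listed ones, but are neither listed nor needed, are in the scene too. What is shaped like the part that bears short_tray_grip but black, blue or green is not meant.

How it is judged:
At the end, for the whole second after the job is handed in: each tray at rest in its own stand's bay: handle centre within 6 mm of mid-bay along the slope, 7.5 mm across, and 32 +/- 3 mm above the rails; tray parallel to the rails within 0.04 rad, slides up, its length along the slope within 0.12 rad (either end low); let go (x of long_tray_grip in the frame of long_stand_bed between -0.006 and 0.006 m and y of long_tray_grip in the frame of long_stand_bed between -0.0075 and 0.0075 m and z of long_tray_grip in the frame of long_stand_bed between 0.029 and 0.035 m and angle between the z axis of long_tray_grip and the z axis of long_stand_bed, either way round below 0.04 rad and angle between each of long_tray_grip, short_tray_grip's own z axis and vertical below 0.5 rad and angle between the x axis of long_tray_grip and the x axis of long_stand_bed, either way round below 0.12 rad and x of short_tray_grip in the frame of short_stand_bed between -0.006 and 0.006 m and y of short_tray_grip in the frame of short_stand_bed between -0.0075 and 0.0075 m and z of short_tray_grip in the frame of short_stand_bed between 0.029 and 0.035 m and angle between the z axis of short_tray_grip and the z axis of short_stand_bed, either way round below 0.04 rad and angle between the x axis of short_tray_grip and the x axis of short_stand_bed, either way round below 0.12 rad); the robot touches nothing.
It fails at once if the measuring cylinder is moved more than 30 mm or knocked over (distance of cylinder_mid from where it was at the start of the episode above 0.03 m or angle between cylinder_mid's own z axis and vertical above 0.5 rad).
It fails at once if the small amber bottle is moved more than 30 mm or knocked over (distance of small_amber_mid from where it was at the start of the episode above 0.03 m or angle between small_amber_mid's own z axis and vertical above 0.5 rad).
It fails at once if the vial is moved more than 30 mm or knocked over (distance of vial_mid from where it was at the start of the episode above 0.03 m or angle between vial_mid's own z axis and vertical above 0.5 rad).
It fails at once if the squeeze bottle is moved more than 30 mm or knocked over (distance of squeeze_bottle_mid from where it was at the start of the episode above 0.03 m or angle between squeeze_bottle_mid's own z axis and vertical above 0.5 rad).
It fails at once if a tray is tipped more than about 50 degrees from level (angle between any of long_tray_grip, short_tray_grip's own z axis and vertical above 0.87 rad).
It also fails if it takes over 64 s, if anything falls off the work surface, if the arm or the gripper's body presses on something with over 40 N, if the wrist force passes 120 N, or if a joint passes its speed limit or range.

## Working session

There is one attempt and no reset: what is moved stays moved. The work goes in short steps, Python scripts to look and compute and a tool call to move; the robot and the scene stay as the last step left them, time stands still between calls to the robot, and variables do not carry over. Pictures are saved under pics/ and viewed, and the job is handed in when it is done.

Besides the shell and the picture viewer there is one more tool, called after "Request:" by a JSON object that holds its "fn" and its "kwargs". apply_moves: Moves the arm, as the interface text tells. Its arguments: {"type":"object","properties":{"moves":{"type":"array"}},"required":["moves"]}

```bash
ls; mkdir -p pics; python3 - <<'E'
from bench import robot, optics, job
import cv2
o=robot.get_obs(); print(o)
for n in ["scene","top","wrist"]:
    c=optics.get_calibration(n); print(n,c)
    cv2.imwrite(f"pics/{n}0.png",optics.snapshot(n)[:,:,::-1])
E
```

```text
pics
{'time': 0.0, 'joint_positions': array([ 1.05291119e+00,  8.79396923e-02,  1.37224805e+00, -2.06721289e-05,
        1.68357291e+00, -1.03102528e-01]), 'qvel': array([-0.00092681,  0.00051761, -0.00064518, -0.00131498, -0.00121357,
       -0.00027215]), 'joint_torque': array([-9.74674276e-05, -3.40184712e+01, -3.02426684e+01,  7.18412362e-02,
        3.28742468e-02, -1.59885171e-04]), 'tool_pos': array([0.22140193, 0.50290944, 0.21831565]), 'ee_rot': array([-3.13943405e+00, -2.02693405e-04,  2.72680753e+00]), 'wrist_force': array([ 0.39056402, -0.15356312, -0.08065542]), 'wrist_torque': array([ 0.01866387, -0.00383   , -0.03386114]), 'width': 0.0941031466458923}
scene {'fx': 487.6657109231047, 'fy': 487.6657109231047, 'cx': 316.5215744442977, 'cy': 239.7155943741648, 'rvec': array([ 2.28889933, -0.93573907,  0.35807643]), 'tvec': array([-0.39827721,  0.37798321,  1.11030306])}
top {'fx': 477.73356740792417, 'fy': 477.73356740792417, 'cx': 321.54470155687864, 'cy': 240.17302804397843, 'rvec': array([ 2.17874576, -2.19791112,  0.05001266]), 'tvec': array([0.05341532, 0.5744167 , 1.43840091])}
wrist {'fx': 337.47761841579273, 'fy': 337.47761841579273, 'cx': 323.48126777028546, 'cy': 241.43996536223088, 'rvec': array([-2.44174365, -1.59357146, -0.2066836 ]), 'tvec': array([-0.54792705, -0.02744134,  0.39075349])}
```

View pics/scene0.png

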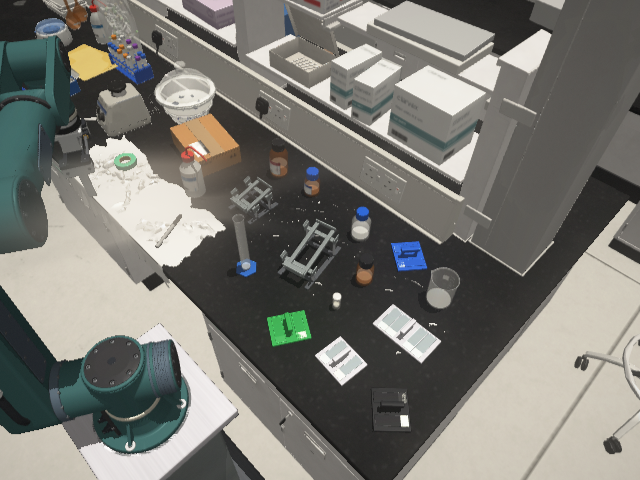

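View pics/top0.png

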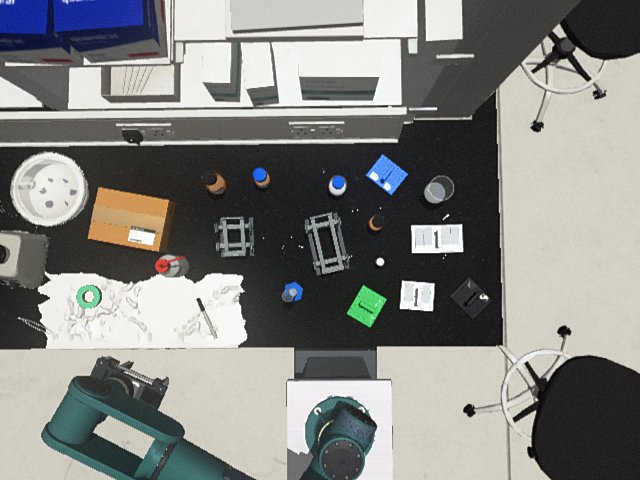

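View pics/wrist0.png

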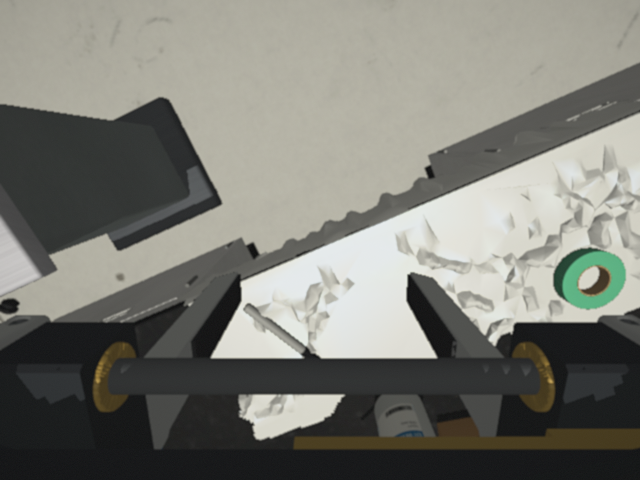

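Candidates (top view): long tray (437,239), silver; short tray (417,295), silver; lookalikes: green (367,306), blue (386,174), black (470,298). Long stand (326,243), short stand (234,237). I'll check with crops.

```bash
python3 - <<'E'
import cv2,numpy as np
t=cv2.imread("pics/top0.png");s=cv2.imread("pics/scene0.png")
a=cv2.resize(t[205:325,380:500],(600,600),interpolation=cv2.INTER_CUBIC)
cv2.imwrite("pics/c1.png",a)
cv2.imwrite("pics/c2.png",cv2.resize(t[190:290,200:360],(800,500),interpolation=cv2.INTER_CUBIC))
cv2.imwrite("pics/c3.png",cv2.resize(s[165:295,215:365],(690,598),interpolation=cv2.INTER_CUBIC))
E
```

```text
(no output)
```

View pics/c1.png

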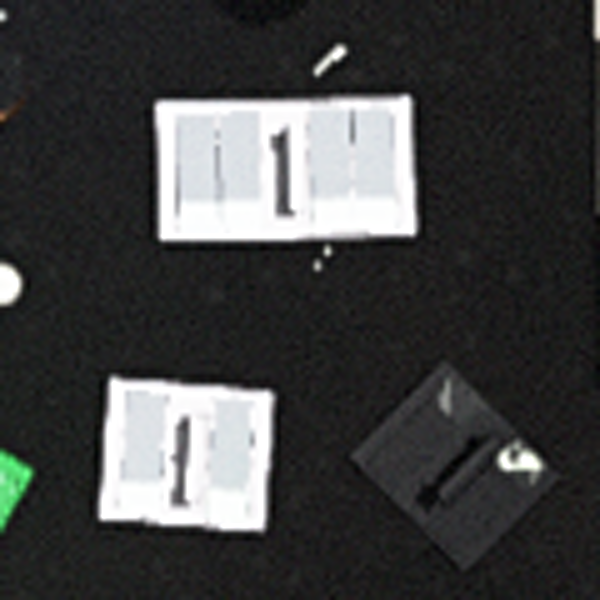

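View pics/c2.png

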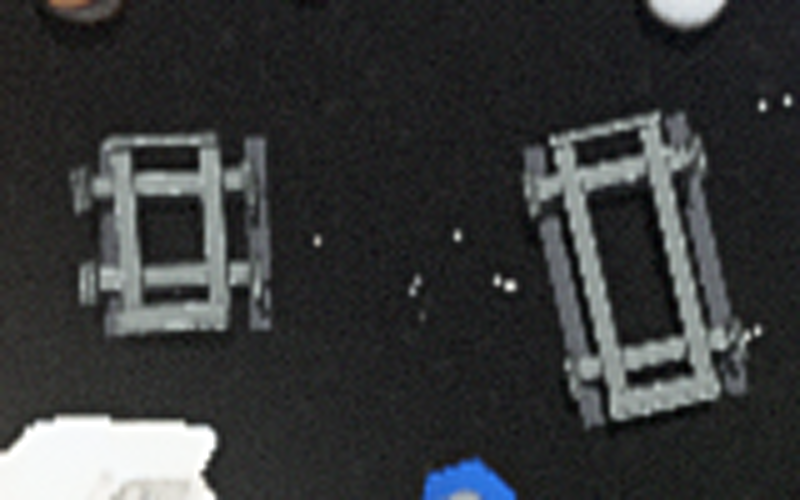

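View pics/c3.png

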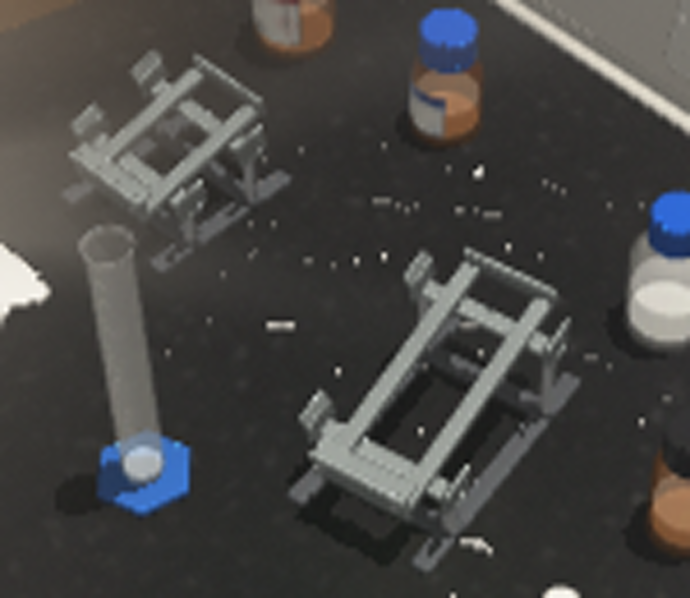

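The crops confirm it. The silver 4-slide tray is at top (437,239) and the silver 2-slide tray at (417,295). Both stands have their lip plate (low end) toward the robot. Next I'll get coarse positions from the top view.

```bash
cat > h.py <<'E'
import numpy as np, cv2
from scipy.spatial.transform import Rotation as R
from bench import robot, optics, job
def ray(c,uv):
    M=R.from_rotvec(c['rvec']).as_matrix(); t=np.array(c['tvec'])
    uv=np.atleast_2d(np.array(uv,float))
    d=np.c_[(uv[:,0]-c['cx'])/c['fx'],(uv[:,1]-c['cy'])/c['fy'],np.ones(len(uv))]
    return -M.T@t, d@M
def onplane(c,uv,z=0.,n=(0,0,1),p=None):
    o,d=ray(c,uv); n=np.array(n,float); p=np.array([0,0,z]) if p is None else np.array(p)
    s=((p-o)@n)/(d@n); return o+s[:,None]*d
def proj(c,P):
    M=R.from_rotvec(c['rvec']).as_matrix(); q=np.atleast_2d(P)@M.T+np.array(c['tvec'])
    return np.c_[q[:,0]/q[:,2]*c['fx']+c['cx'],q[:,1]/q[:,2]*c['fy']+c['cy']]
def tri(obs):
    A=np.zeros((3,3));b=np.zeros(3)
    for c,uv in obs:
        o,d=ray(c,uv);d=d[0]/np.linalg.norm(d[0]);Q=np.eye(3)-np.outer(d,d);A+=Q;b+=Q@o
    return np.linalg.solve(A,b)
def trot(yaw,pitch_tilt=0):  # tool down with tool y along world direction yaw
    return None
def delta(pos,Rt,ob=None):
    ob=ob or robot.get_obs(); R0=R.from_euler('xyz',ob['ee_rot'])
    sh=R0.inv().apply(np.array(pos)-ob['tool_pos'])*100
    rv=(R0.inv()*Rt).as_rotvec()
    print('shift cm',sh.round(2),'rv',rv.round(4),'meas',ob['tool_pos'].round(4),ob['ee_rot'].round(4),'t',round(ob['time'],2),'w',round(ob['width'],4),'F',ob['wrist_force'].round(1))
    return sh,rv
def snap(n,name):
    c=optics.get_calibration(n); im=optics.snapshot(n)[:,:,::-1].copy(); cv2.imwrite(f'pics/{name}.png',im)
    np.save(f'pics/{name}.npy',c,allow_pickle=True); return c,im
def cal(name): return np.load(f'pics/{name}.npy',allow_pickle=True).item()
E
python3 - <<'E'
from h import *
np.set_printoptions(precision=4,suppress=True)
c=optics.get_calibration('top'); im=cv2.imread('pics/top0.png')
print('cam',ray(c,[0,0])[0])
for k,roi in dict(long=(405,215,470,260),short=(395,275,440,315)).items():
    x0,y0,x1,y1=roi; g=cv2.cvtColor(im[y0:y1,x0:x1],cv2.COLOR_BGR2GRAY)
    m=(g>110).astype(np.uint8); cs,_=cv2.findContours(m,cv2.RETR_EXTERNAL,cv2.CHAIN_APPROX_NONE)
    q=max(cs,key=cv2.contourArea); r=cv2.minAreaRect(q); b=cv2.boxPoints(r)+[x0,y0]
    P=onplane(c,b,0.005); print(k,b.round(1).tolist(),P[:,:2].mean(0)); print(P, np.linalg.norm(P-np.roll(P,-1,0),axis=1))
for n,uv,z in [('longstand',(326,243),.058),('shortstand',(234,237),.05),('cyl base',(291,293),0),('amber',(376,222),.09),('vial',(380,262),.05),('squeeze',(172,265),.1)]:
    print(n,onplane(c,uv,z))
E
```

```text
cam [0.4939 0.0343 1.4686]
long [[410.7, 225.0], [462.3, 223.5], [463.1, 251.7], [411.5, 253.2]] [ 0.578  -0.3047]
[[ 0.6196 -0.2255  0.005 ]
 [ 0.6227 -0.3833  0.005 ]
 [ 0.5364 -0.3836  0.005 ]
 [ 0.5332 -0.2263  0.005 ]] [0.1579 0.0863 0.1573 0.0864]
short [[399.1, 308.2], [401.4, 279.9], [434.9, 282.7], [432.5, 311.0]] [ 0.4046 -0.2404]
[[ 0.3664 -0.1854  0.005 ]
 [ 0.4521 -0.1941  0.005 ]
 [ 0.4428 -0.2956  0.005 ]
 [ 0.3572 -0.2866  0.005 ]] [0.0861 0.1019 0.086  0.1016]
longstand [[0.564  0.0349 0.058 ]]
shortstand [[0.5848 0.3089 0.05  ]]
cyl base [[0.4146 0.1434 0.    ]]
amber [[ 0.622  -0.1103  0.09  ]]
vial [[ 0.5066 -0.1246  0.05  ]]
squeeze [[0.5027 0.4774 0.1   ]]
```

```bash
python3 - <<'E'
from h import *
np.set_printoptions(precision=4,suppress=True)
c=optics.get_calibration('wrist'); ob=robot.get_obs()
R0=R.from_euler('xyz',ob['ee_rot']); o,d=ray(c,[[c['cx'],c['cy']],[320,0],[320,330],[0,240],[640,240]])
print('cam in tool',R0.inv().apply(o-ob['tool_pos'])); print(R0.inv().apply(d)); print(R0.as_matrix())
# target: tool y along world x (tool y=+x or -x), z down
for s in (1,-1):
    y=np.array([s,0,0.]);z=np.array([0,0,-1.]);x=np.cross(y,z);Rt=R.from_matrix(np.c_[x,y,z]);print(s,Rt.as_euler('xyz'),x); delta([.5,.2,.3],Rt)
E
```

```text
cam in tool [ 0.0742 -0.0014 -0.1654]
[[-0.2575  0.0006  0.9663]
 [ 0.4338 -0.0099  1.1505]
 [-0.511  -0.0097  0.8987]
 [-0.2536 -0.958   0.9679]
 [-0.2531  0.9385  0.9669]]
[[-0.9152  0.4031 -0.0008]
 [ 0.4031  0.9152 -0.0015]
 [ 0.0002 -0.0017 -1.    ]]
1 [3.1416 0.     1.5708] [-0.  1.  0.]
shift cm [-37.7  -16.52  -8.12] rv [-0.0016  0.0008  1.1559] meas [0.2215 0.503  0.2186] [-3.1399 -0.0002  2.7267] t 0.15 w 0.094 F [-0.5 -0.2 -0.6]
-1 [ 3.1416  0.     -1.5708] [-0. -1. -0.]
shift cm [-37.7  -16.52  -8.12] rv [-0.0009 -0.0018 -1.9856] meas [0.2215 0.503  0.2186] [-3.1399 -0.0002  2.7267] t 0.15 w 0.094 F [-0.5 -0.2 -0.6]
```

```bash
python3 - <<'E'
from h import *
Rt=R.from_euler('xyz',[np.pi,0,np.pi/2]); delta([.53,.24,.26],Rt)
E
```

```text
shift cm [-38.84 -11.64  -4.13] rv [-1.6000e-03  8.0000e-04  1.1559e+00] meas [0.2215 0.503  0.2186] [-3.1399e+00 -2.0000e-04  2.7267e+00] t 0.15 w 0.094 F [-0.5 -0.2 -0.6]
```

Request:
{"fn": "apply_moves", "kwargs": {"moves": [[[-2, -0.6, -0.8], [0, 0, 0.06], 0.6], [[-6, -1.8, -1.8], [0, 0, 0.18], 0.6], [[-10, -3, -3], [0, 0, 0.3], 0.6], [[-14, -4.2, -4], [0, 0, 0.42], 0.6], [[-18, -5.4, -4.1], [0, 0, 0.54], 0.6], [[-22, -6.6, -4.1], [0, 0, 0.66], 0.6], [[-26, -7.8, -4.1], [0, 0, 0.78], 0.6], [[-30, -9, -4.1], [0, 0, 0.9], 0.6], [[-34, -10.2, -4.1], [0, 0, 1.02], 0.6], [[-37.5, -11.2, -4.1], [0, 0, 1.12], 0.6]]}}

```text
time: 0.98
tool_pos: [0.5209, 0.248, 0.2602]
ee_rot: [-3.141, -0.0, 1.601]
wrist_force: [0.8, 0.5, 0.7]
width: 0.0566
```

Request:
{"fn": "apply_moves", "kwargs": {"moves": [[[-1.3, -0.4, 0], [0, 0, 0.036], 0.6], [[-1.3, -0.4, 0], [0, 0, 0.036], 0.6], [[-1.3, -0.4, 0], [0, 0, 0.036], 0.6], [[-1.3, -0.4, 0], [0, 0, 0.036], 0.6], [[-1.3, -0.4, 0], [0, 0, 0.036], 0.6], [[-1.3, -0.4, 0], [0, 0, 0.036], 0.6], [[-1.3, -0.4, 0], [0, 0, 0.036], 0.6], [[-1.3, -0.4, 0], [0, 0, 0.036], 0.6], [[-1.3, -0.4, 0], [0, 0, 0.036], 0.6], [[-1.3, -0.4, 0], [0, 0, 0.036], 0.6]]}}

```text
time: 1.82
tool_pos: [0.516, 0.2369, 0.2605]
ee_rot: [3.141, -0.0, 1.571]
wrist_force: [0.8, 0.2, 0.5]
width: 0.0562
```

```bash
python3 - <<'E'
from h import *
snap('wrist','w1')
Rt=R.from_euler('xyz',[np.pi,0,np.pi/2]); delta([.52,-.035,.26],Rt); print(robot.get_obs()['qvel'].round(3),robot.get_obs()['joint_positions'].round(2))
E
```

```text
shift cm [-27.18   0.38   0.05] rv [ 0.0001 -0.0001  0.0004] meas [0.5161 0.2368 0.2605] [ 3.1415e+00 -1.0000e-04  1.5712e+00] t 1.87 w 0.0561 F [-0.2 -0.2  0.4]
[-0.004  0.002 -0.001  0.001  0.001  0.001] [0.33 0.12 1.25 0.   1.77 0.33]
```

View pics/w1.png

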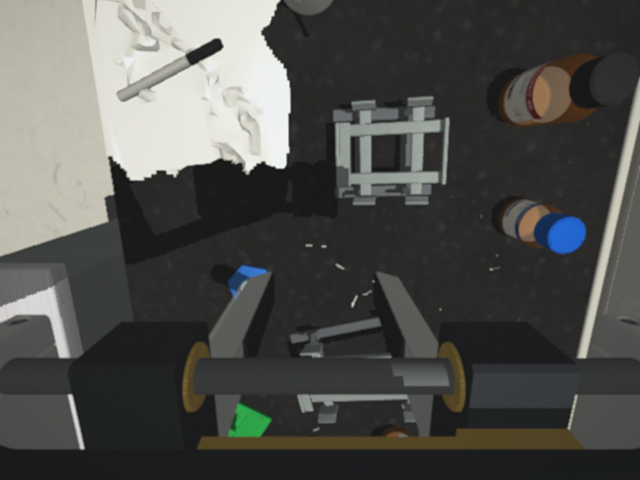

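The wrist view shows the short stand at about (392,152), with the lip plate at column 343 and the stop at column 446. Next I'll enlarge it and move on to the long stand.

Request:
{"fn": "apply_moves", "kwargs": {"moves": [[[-2, 0, 0], [0, 0, 0], 0.6], [[-5, 0, 0], [0, 0, 0], 0.6], [[-8.5, 0.1, 0], [0, 0, 0], 0.6], [[-12, 0.2, 0], [0, 0, 0], 0.6], [[-15.5, 0.3, 0], [0, 0, 0], 0.6], [[-19, 0.4, 0], [0, 0, 0], 0.6], [[-22.5, 0.4, 0], [0, 0, 0], 0.6], [[-25, 0.4, 0], [0, 0, 0], 0.6], [[-27, 0.4, 0], [0, 0, 0], 0.6], [[-27.2, 0.4, 0], [0, 0, 0], 0.6]]}}

```text
time: 2.7
tool_pos: [0.5201, -0.0388, 0.2604]
ee_rot: [-3.141, 0.001, 1.566]
wrist_force: [0.6, 0.2, 0.6]
width: 0.0565
```

Request:
{"fn": "apply_moves", "kwargs": {"moves": [[[0, 0, 0], [0, 0, 0], 0.6], [[0, 0, 0], [0, 0, 0], 0.6], [[0, 0, 0], [0, 0, 0], 0.6], [[0, 0, 0], [0, 0, 0], 0.6], [[0, 0, 0], [0, 0, 0], 0.6], [[0, 0, 0], [0, 0, 0], 0.6], [[0, 0, 0], [0, 0, 0], 0.6], [[0, 0, 0], [0, 0, 0], 0.6], [[0, 0, 0], [0, 0, 0], 0.6], [[0, 0, 0], [0, 0, 0], 0.6]]}}

```text
time: 3.53
tool_pos: [0.5202, -0.0354, 0.2605]
ee_rot: [3.142, -0.0, 1.571]
wrist_force: [-0.4, -0.1, -0.0]
width: 0.0564
```

```bash
python3 - <<'E'
from h import *
c,im=snap('wrist','w2')
print(c['tvec'],robot.get_obs()['tool_pos'])
cv2.imwrite('pics/w2c.png',cv2.resize(im[60:260,220:460],(720,600),interpolation=cv2.INTER_CUBIC))
im=cv2.imread('pics/w1.png')
cv2.imwrite('pics/w1c.png',cv2.resize(im[85:215,320:460],(646,600),interpolation=cv2.INTER_CUBIC))
E
```

```text
[-0.52029423 -0.07292422  0.42102331] [ 0.52019875 -0.03539633  0.26047263]
```

View pics/w2.png

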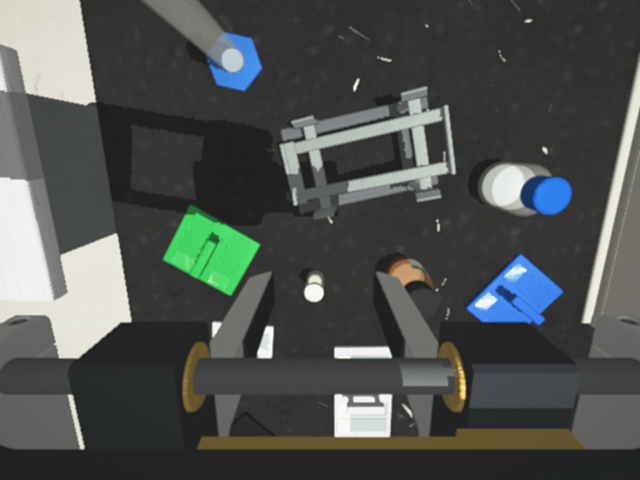

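View pics/w1c.png

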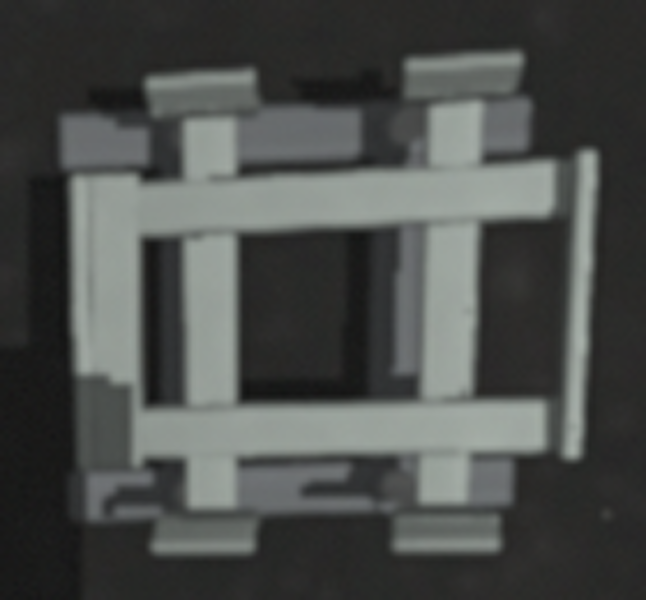

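View pics/w2c.png

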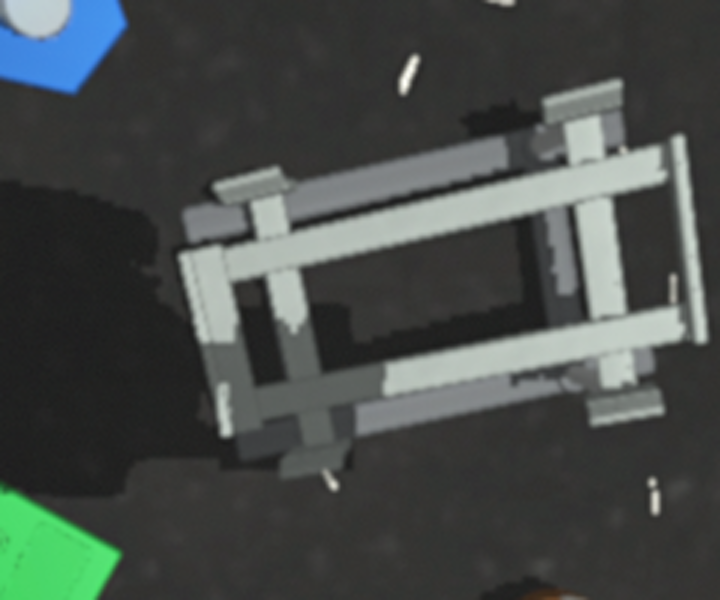

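```bash
cat > stand.py <<'E'
from h import *
from scipy.optimize import least_squares
def frame(p,h):
    Rz=R.from_euler('z',p[2])*R.from_euler('y',-0.21)   # x up-slope: +x rises
    return np.array([p[0],p[1],h]),Rz
def fit(c,h,pts,rails,p0):
    def res(p):
        o,Q=frame(p,h); r=[]
        for uv,X in pts: # cast ray onto plane z=X[2] of stand
            P=onplane(c,uv,n=Q.apply([0,0,1]),p=o+Q.apply([0,0,X[2]]))[0]
            L=Q.inv().apply(P-o); r+=list((L-X)[:2])
        for uv,y in rails:
            P=onplane(c,uv,n=Q.apply([0,0,1]),p=o)[0]; r.append((Q.inv().apply(P-o)-[0,y,0])[1])
        return np.array(r)*1000
    s=least_squares(res,p0,loss='soft_l1',f_scale=1.5); return s.x,res(s.x)
E
python3 - <<'E'
from stand import *
np.set_printoptions(precision=4,suppress=True)
def cr(off,s): return lambda x,y:np.array([off[0]+(x+.5)/s-.5,off[1]+(y+.5)/s-.5])
f=cr((320,85),4.614)
pts=[(f(140,175),(-.042,.033,.015)),(f(132,465),(-.042,-.033,.015)),(f(578,152),(.053,.033,.008)),(f(563,458),(.053,-.033,.008))]
rails=[(f(150,184),.032),(f(550,161),.032),(f(150,236),.020),(f(550,215),.020),(f(150,408),-.020),(f(545,400),-.020),(f(150,460),-.032),(f(545,452),-.032)]
p,r=fit(cal('w1'),.05,pts,rails,[.58,.31,0]);print('short',p,r)
f=cr((220,60),3)
pts=[(f(222,246),(-.070,.033,.015)),(f(260,425),(-.070,-.033,.015)),(f(671,137),(.081,.033,.008)),(f(695,342),(.081,-.033,.008))]
rails=[(f(235,249),.032),(f(660,147),.032),(f(236,280),.020),(f(665,180),.020),(f(385,365),-.020),(f(680,308),-.020),(f(265,418),-.032),(f(685,338),-.032)]
p,r=fit(cal('w2'),.058,pts,rails,[.56,.035,.2]);print('long',p,r)
E
```

```text
short [0.5881 0.3085 0.0358] [ 0.7674 -0.5146 -2.0899  0.8969  0.1085 -0.0916  0.4486  0.3721 -0.4699
 -0.0511 -0.0914  0.5083  0.0597 -0.1154 -0.433   0.028 ]
long [0.5654 0.0317 0.2145] [ 0.5464 -0.83   -0.6574  1.3735  0.0433  0.0436 -0.0177  0.7646 -1.1865
 -0.7999  0.1628  0.7552 -0.5899 -1.0459  0.6276  0.6761]
```

```bash
python3 - <<'E'
from h import *
Rt=R.from_euler('xyz',[np.pi,0,0]); delta([.43,-.27,.30],Rt)
from stand import *
for n in('top','scene'):
    im=cv2.imread(f'pics/{n}0.png');c=optics.get_calibration(n)
    for p,h,a in(([.5881,.3085,.0358],.05,.053),([.5654,.0317,.2145],.058,.081)):
        o,Q=frame(p,h)
        X=np.array([[-a+.011,.033,.015],[-a+.011,-.033,.015],[a,-.033,.008],[a,.033,.008],[a,.026,0],[-a,.026,0],[-a,-.026,0],[a,-.026,0]])
        uv=proj(c,o+Q.apply(X))
        for q in uv: cv2.circle(im,(int(round(q[0]*1)),int(round(q[1]))),0,(0,0,255),-1)
    r=(200,190,360,290) if n=='top' else (215,165,365,295)
    cv2.imwrite(f'pics/o_{n}.png',cv2.resize(im[r[1]:r[3],r[0]:r[2]],None,fx=4.5,fy=4.5,interpolation=cv2.INTER_NEAREST))
E
```

```text
shift cm [-23.46  -9.02  -3.96] rv [-1.0000e-04 -1.0000e-04  1.5708e+00] meas [ 0.5202 -0.0354  0.2605] [ 3.1416e+00 -1.0000e-04  1.5708e+00] t 3.58 w 0.0565 F [-0.2 -0.4  0.2]
```

View pics/o_top.png

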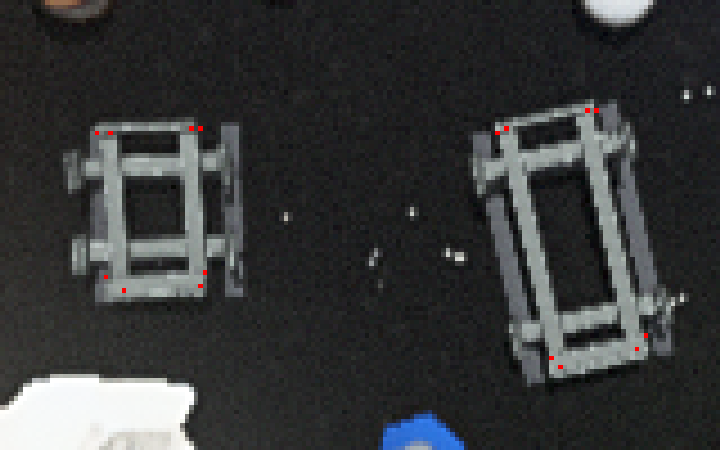

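View pics/o_scene.png

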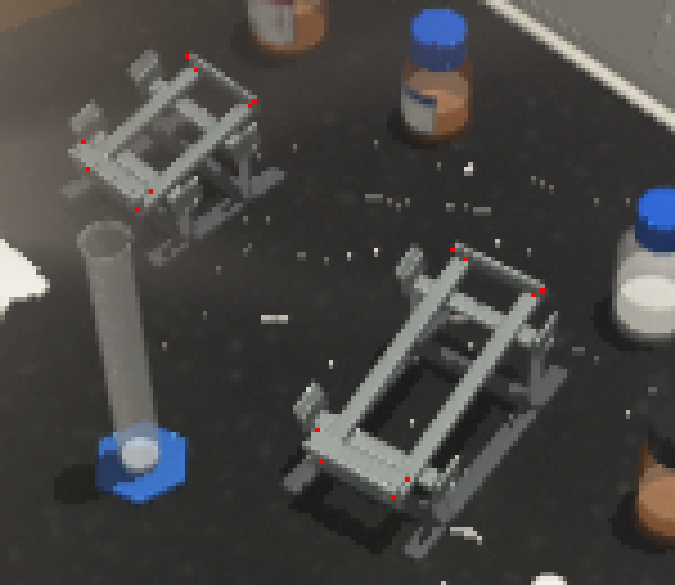

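Both overlays agree to about half a pixel. Now I'll go and look at the trays.

Request:
{"fn": "apply_moves", "kwargs": {"moves": [[[-1, -0.4, -0.5], [0, 0, 0.05], 0.5], [[-3.5, -1.3, -1.5], [0, 0, 0.15], 0.5], [[-6, -2.3, -2.5], [0, 0, 0.27], 0.5], [[-8.5, -3.3, -3.5], [0, 0, 0.39], 0.5], [[-11, -4.3, -4], [0, 0, 0.51], 0.5], [[-13.5, -5.3, -4], [0, 0, 0.63], 0.5], [[-16, -6.3, -4], [0, 0, 0.75], 0.5], [[-18.5, -7.3, -4], [0, 0, 0.87], 0.5], [[-21, -8.2, -4], [0, 0, 0.99], 0.5], [[-23, -8.8, -4], [0, 0, 1.11], 0.5]]}}

```text
time: 4.42
tool_pos: [0.4312, -0.2671, 0.3006]
ee_rot: [3.141, 0.0, 0.453]
wrist_force: [0.3, 0.7, -0.2]
width: 0.0469
```

```bash
python3 - <<'E'
from h import *
Rt=R.from_euler('xyz',[np.pi,0,0]); delta([.43,-.27,.30],Rt)
E
```

```text
shift cm [-0.23  0.21  0.06] rv [5.000e-04 1.000e-04 4.534e-01] meas [ 0.4312 -0.2671  0.3006] [3.1412e+00 2.0000e-04 4.5340e-01] t 4.42 w 0.0469 F [ 0.3  0.7 -0.2]
```

Request:
{"fn": "apply_moves", "kwargs": {"moves": [[[-0.2, 0, 0], [0, 0, 0.12], 0.5], [[-0.2, 0, 0], [0, 0, 0.23], 0.5], [[-0.2, 0, 0], [0, 0, 0.34], 0.5], [[-0.2, 0, 0], [0, 0, 0.42], 0.5], [[-0.2, 0, 0], [0, 0, 0.46], 0.5], [[-0.2, 0, 0], [0, 0, 0.46], 0.5], [[-0.2, 0, 0], [0, 0, 0.46], 0.5], [[-0.2, 0, 0], [0, 0, 0.46], 0.5], [[-0.2, 0, 0], [0, 0, 0.46], 0.5], [[-0.2, 0, 0], [0, 0, 0.46], 0.5]]}}

```text
time: 5.25
tool_pos: [0.4304, -0.2663, 0.3005]
ee_rot: [-3.142, -0.0, 0.001]
wrist_force: [-1.0, 0.1, 0.7]
width: 0.0466
```

```bash
python3 - <<'E'
from h import *
c,im=snap('wrist','w3')
Rt=R.from_euler('xyz',[np.pi,0,0]); delta([.43,-.27,.30],Rt)
E
```

```text
shift cm [-0.04  0.37  0.05] rv [-0.0001 -0.      0.0012] meas [ 0.4304 -0.2663  0.3005] [-3.1415e+00 -0.0000e+00  1.2000e-03] t 5.3 w 0.0473 F [-0.1  0.1  1. ]
```

View pics/w3.png

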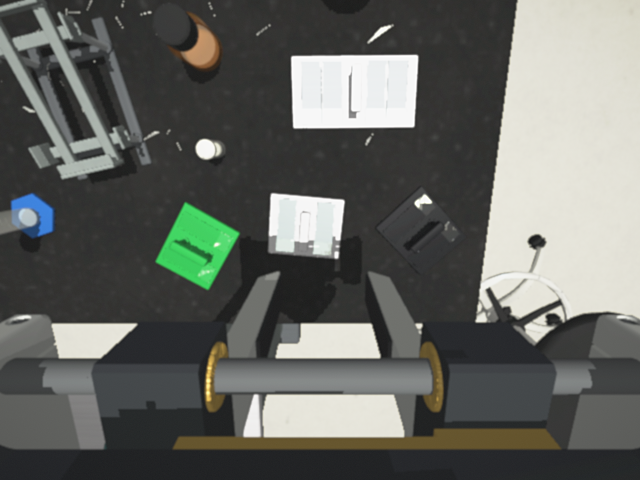

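```bash
python3 - <<'E'
from h import *
np.set_printoptions(precision=4,suppress=True)
c=cal('w3'); im=cv2.imread('pics/w3.png')
for k,(x0,y0,x1,y1),th in (('long',(280,45,430,140),130),('short',(258,185,355,268),90)):
  for t in (th,th+30):
    g=cv2.cvtColor(im[y0:y1,x0:x1],cv2.COLOR_BGR2GRAY); m=cv2.morphologyEx((g>t).astype(np.uint8),cv2.MORPH_OPEN,np.ones((5,5)))
    cs,_=cv2.findContours(m,cv2.RETR_EXTERNAL,cv2.CHAIN_APPROX_NONE); q=max(cs,key=cv2.contourArea)
    P=onplane(c,q[:,0]+np.array([x0,y0]),.006)[:,:2].astype(np.float32)*1000
    (cx,cy),sz,a=cv2.minAreaRect(P); print(k,t,(cx,cy),sz,a)
cv2.imwrite('pics/w3c.png',np.hstack([cv2.resize(im[45:145,285:425],(560,400),interpolation=cv2.INTER_CUBIC)]))
cv2.imwrite('pics/w3d.png',cv2.resize(im[185:265,258:358],(750,600),interpolation=cv2.INTER_CUBIC))
E
```

```text
long 130 (577.42431640625, -305.46856689453125) (85.27526092529297, 157.49118041992188) 0.13252224028110504
long 160 (578.0044555664062, -305.5201416015625) (84.02474975585938, 157.44967651367188) 0.08602797985076904
short 90 (404.93939208984375, -241.96234130859375) (102.45310974121094, 85.58323669433594) 84.88776397705078
short 120 (405.27197265625, -241.95835876464844) (101.8321533203125, 83.9216537475586) 84.89688110351562
```

View pics/w3d.png

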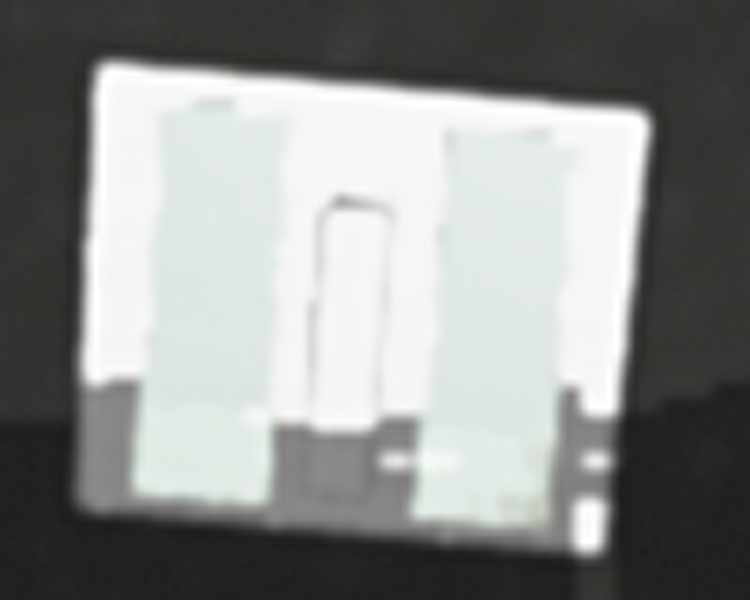

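View pics/w3c.png

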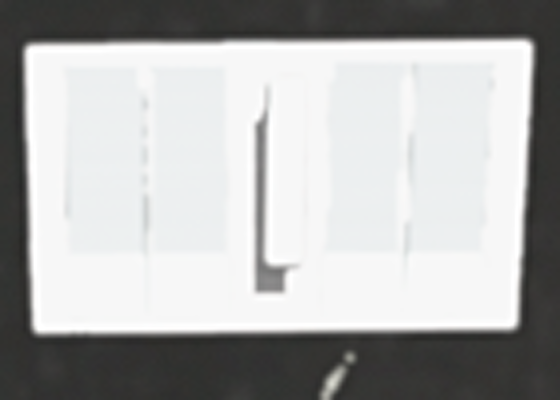

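```bash
python3 - <<'E'
from h import *
c=cal('w3')
print(onplane(c,[285+(285+.5)/4-.5,45+(170+.5)/4-.5],.038), onplane(c,[258+(351)/7.5-.5,185+(318)/7.5-.5],.038))
delta([.405,-.242,.12],R.from_euler('xyz',[np.pi,0,-.089]))
delta([.405,-.242,.027],R.from_euler('xyz',[np.pi,0,-.089]))
E
```

```text
[[ 0.57810563 -0.30524998  0.038     ]] [[ 0.41075393 -0.24273657  0.038     ]]
shift cm [-2.54 -2.43 18.05] rv [-0.0001 -0.      0.0902] meas [ 0.4304 -0.2663  0.3005] [-3.1415e+00 -0.0000e+00  1.2000e-03] t 5.3 w 0.0473 F [-0.1  0.1  1. ]
shift cm [-2.54 -2.43 27.35] rv [-0.0001 -0.      0.0902] meas [ 0.4304 -0.2663  0.3005] [-3.1415e+00 -0.0000e+00  1.2000e-03] t 5.3 w 0.0473 F [-0.1  0.1  1. ]
```

The handle-top centres match the tray centres: y agrees to within 1 mm, and x on the short bar is biased by shadow. Descending on the short tray.

Request:
{"fn": "apply_moves", "kwargs": {"moves": [[[-0.3, -0.3, 1], [0, 0, 0.02], 0.5], [[-0.9, -0.9, 4], [0, 0, 0.05], 0.5], [[-1.5, -1.5, 8], [0, 0, 0.09], 0.5], [[-2.1, -2.1, 12], [0, 0, 0.09], 0.5], [[-2.5, -2.4, 15.5], [0, 0, 0.09], 0.5], [[-2.5, -2.4, 18], [0, 0, 0.09], 0.5], [[-2.5, -2.4, 18], [0, 0, 0.09], 0.5], [[-2.5, -2.4, 18], [0, 0, 0.09], 0.5], [[-2.5, -2.4, 18], [0, 0, 0.09], 0.5], [[-2.5, -2.4, 18], [0, 0, 0.09], 0.5]]}}

```text
time: 6.13
tool_pos: [0.407, -0.2435, 0.1233]
ee_rot: [3.139, -0.004, -0.089]
wrist_force: [-0.1, 0.1, -0.0]
width: 0.0471
```

```bash
python3 - <<'E'
from h import *
snap('wrist','w4')
delta([.405,-.242,.027],R.from_euler('xyz',[np.pi,0,-.089]))
E
```

```text
shift cm [-0.25 -0.16  9.63] rv [ 0.0027 -0.0044 -0.0002] meas [ 0.4069 -0.2435  0.1233] [ 3.1389 -0.0044 -0.0892] t 6.18 w 0.0468 F [ 0.   0.3 -0.2]
```

View pics/w4.png

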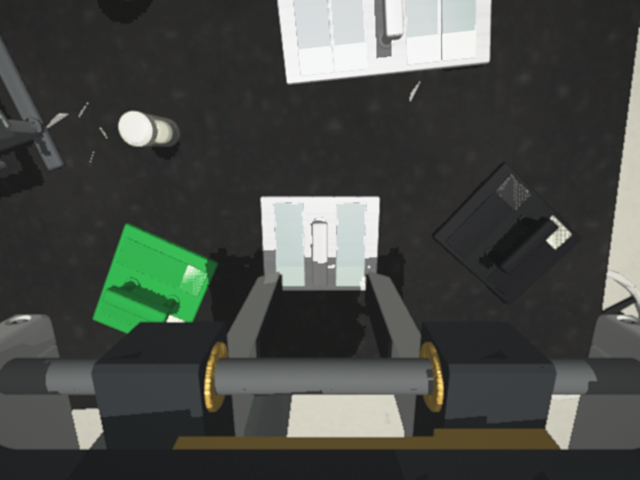

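```bash
python3 - <<'E'
from h import *
c=cal('w4')
print(onplane(c,[[320,241],[320,218],[320,263]],.038)); print(onplane(c,[[262,197],[379,197],[360,289],[277,289]],.006))
E
```

```text
[[ 0.41581061 -0.24328809  0.038     ]
 [ 0.43368243 -0.24492815  0.038     ]
 [ 0.39811107 -0.24166384  0.038     ]]
[[ 0.44983371 -0.19736883  0.006     ]
 [ 0.44109757 -0.29504327  0.006     ]
 [ 0.35988345 -0.27407475  0.006     ]
 [ 0.36658985 -0.19967532  0.006     ]]
```

Request:
{"fn": "apply_moves", "kwargs": {"moves": [[[-0.1, -0.1, 1], [0.003, -0.004, 0], 0.5], [[-0.1, -0.1, 3], [0.003, -0.004, 0], 0.5], [[-0.1, -0.1, 5], [0.003, -0.004, 0], 0.5], [[-0.1, -0.1, 7], [0.003, -0.004, 0], 0.5], [[-0.1, -0.1, 8.5], [0.003, -0.004, 0], 0.5], [[-0.1, -0.1, 9.4], [0.003, -0.004, 0], 0.5], [[-0.1, -0.1, 9.5], [0.003, -0.004, 0], 0.5], [[-0.1, -0.1, 9.5], [0.003, -0.004, 0], 0.5], [[-0.1, -0.1, 9.5], [0.003, -0.004, 0], 0.5], [[-0.1, -0.1, 9.5], [0.003, -0.004, 0], 0.5]]}}

```text
time: 7.02
tool_pos: [0.4054, -0.2419, 0.0269]
ee_rot: [-3.14, 0.002, -0.089]
wrist_force: [0.2, 0.4, -0.2]
width: 0.0472
```

```bash
python3 - <<'E'
from h import *
delta([.406,-.2428,.027],R.from_euler('xyz',[np.pi,0,-.089]))
E
```

```text
shift cm [ 0.06  0.08 -0.01] rv [-0.0016  0.0016 -0.0002] meas [ 0.4054 -0.2419  0.0269] [-3.14e+00  1.60e-03 -8.92e-02] t 7.02 w 0.0472 F [ 0.2  0.4 -0.2]
```

Good. Close.

Request:
{"fn": "apply_moves", "kwargs": {"moves": [[[0, 0, 0], [0, 0, 0], 0], [[0, 0, 0], [0, 0, 0], 0], [[0, 0, 0], [0, 0, 0], 0], [[0, 0, 0], [0, 0, 0], 0], [[0, 0, 0], [0, 0, 0], 0], [[0, 0, 0], [0, 0, 0], 0], [[0, 0, 0], [0, 0, 0], 0], [[0, 0, 0], [0, 0, 0], 0], [[0, 0, -0.5], [0, 0, 0], 0], [[0, 0, -1.5], [0, 0, 0], 0]]}}

```text
time: 7.85
tool_pos: [0.4034, -0.2404, 0.0394]
ee_rot: [-3.137, 0.007, -0.089]
wrist_force: [0.5, 0.2, -1.2]
width: 0.0114
```

Request:
{"fn": "apply_moves", "kwargs": {"moves": [[[0, 0, -2], [0, 0, 0], 0], [[0, 0, -4], [0, 0, 0], 0], [[0, 0, -6], [0, 0, 0], 0], [[0, 0, -8], [0, 0, 0], 0], [[0, 0, -10], [0, 0, 0], 0], [[0, 0, -12], [0, 0, 0], 0], [[0, 0, -14], [0, 0, 0], 0], [[0, 0, -15], [0, 0, 0], 0], [[0, 0, -15], [0, 0, 0], 0], [[0, 0, -15], [0, 0, 0], 0]]}}

```text
time: 8.68
tool_pos: [0.4052, -0.2419, 0.1907]
ee_rot: [-3.139, 0.003, -0.089]
wrist_force: [-0.5, -0.3, -2.4]
width: 0.0118
```

```bash
python3 - <<'E'
from h import *
snap('wrist','w5'); snap('scene','s5')
delta([.50,-.05,.24],R.from_euler('xyz',[np.pi,0,1.2]))
E
```

```text
shift cm [  7.78 -19.93  -5.06] rv [-0.008   0.0024 -1.2893] meas [ 0.4044 -0.2413  0.1889] [-3.137   0.0063 -0.0893] t 8.78 w 0.0119 F [ 0.4 -0.2 -0.5]
```

View pics/w5.png

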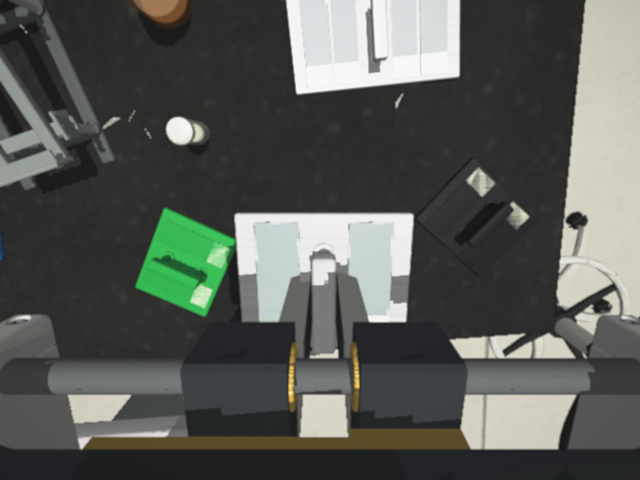

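View pics/s5.png

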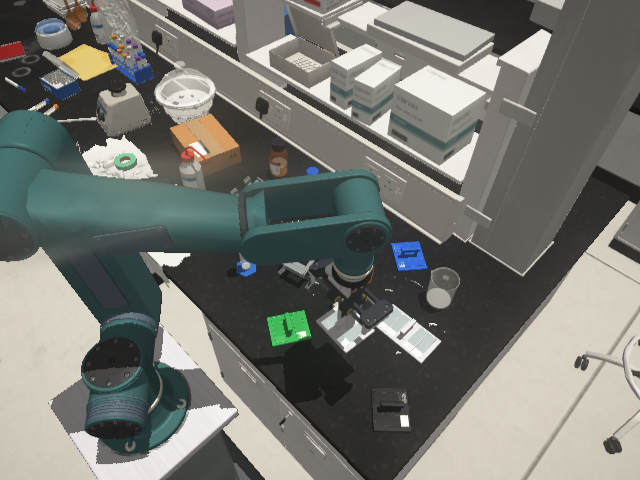

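```bash
cat >> stand.py <<'E'
SH=dict(p=[.5881,.3085,.0358],h=.05,a=.053,half=.050); LO=dict(p=[.5654,.0317,.2145],h=.058,a=.081,half=.078)
T2=R.from_matrix(np.array([[0,1,0],[1,0,0],[0,0,-1]]).T)
def target(S,xlow,zlow,th,g=(0,0,-.005),yoff=0):
    """tool pose so that tray's low bottom edge is at (xlow,yoff,zlow) in bay frame, extra tilt th; g: bar centre in tool frame"""
    o,Q=frame(S['p'],S['h']); Rt=Q*R.from_euler('y',-th)
    low=o+Q.apply([xlow,yoff,zlow]); bar=low+Rt.apply([S['half'],0,.032])
    Tt=Rt*T2; return bar-Tt.apply(g),Tt
E
python3 - <<'E'
from stand import *
np.set_printoptions(precision=4,suppress=True)
c=cal('w5');
# pose at snapshot approx
pos=np.array([.4050,-.2417,.1905]);Rr=R.from_euler('xyz',[-3.139,.003,-.089])
n=Rr.apply([0,0,1]);
for uv in [[235,213],[414,213],[410,300],[240,300]]:
    P=onplane(c,uv,n=n,p=pos+Rr.apply([0,0,.021]))[0]; print(Rr.inv().apply(P-pos))
for a in [(SH,-.035,.02,.2),(SH,-.037,.002,.2),(SH,-.051,.002,.2),(SH,-.051,.001,.0)]:
    p,T=target(*a); print(p,T.as_euler('xyz')); 
E
```

```text
[ 0.0417 -0.048   0.021 ]
[0.0417 0.0522 0.021 ]
[-0.0111  0.0535  0.021 ]
[-0.0111 -0.0485  0.021 ]
[0.5848 0.3084 0.107 ] [2.7316 0.     1.6066]
[0.5866 0.3084 0.0889] [2.7316 0.     1.6066]
[0.5729 0.308  0.086 ] [2.7316 0.     1.6066]
[0.5813 0.3083 0.0772] [2.9316 0.     1.6066]
```

```bash
python3 - <<'E'
from stand import *
delta([.54,.0,.25],R.from_euler('xyz',[np.pi,0,1.0]))
E
```

```text
shift cm [ 11.31 -25.27  -6.06] rv [-0.0076  0.0032 -1.0893] meas [ 0.4044 -0.2413  0.1889] [-3.137   0.0063 -0.0893] t 8.78 w 0.0119 F [ 0.4 -0.2 -0.5]
```

Request:
{"fn": "apply_moves", "kwargs": {"moves": [[[0.4, -0.9, -0.6], [0, 0, -0.04], 0], [[1.4, -3.1, -1.5], [0, 0, -0.13], 0], [[2.6, -5.8, -2.6], [0, 0, -0.25], 0], [[3.9, -8.7, -3.8], [0, 0, -0.37], 0], [[5.2, -11.6, -5], [0, 0, -0.49], 0], [[6.5, -14.5, -6], [0, 0, -0.61], 0], [[7.8, -17.4, -6], [0, 0, -0.73], 0], [[9.1, -20.3, -6], [0, 0, -0.85], 0], [[10.3, -23, -6], [0, 0, -0.97], 0], [[11.3, -25.3, -6], [0, 0, -1.09], 0]]}}

```text
time: 9.62
tool_pos: [0.5407, 0.0029, 0.2498]
ee_rot: [-3.135, -0.001, 1.01]
wrist_force: [-0.4, 0.4, -1.0]
width: 0.0117
```

```bash
python3 - <<'E'
from stand import *
delta([.565,.30,.23],R.from_euler('xyz',[np.pi-.2,0,1.6066]))
E
```

```text
shift cm [ 26.45 -13.73   2.1 ] rv [-0.2006  0.0568 -0.5947] meas [0.5407 0.0029 0.2498] [-3.1345e+00 -8.0000e-04  1.0102e+00] t 9.62 w 0.0117 F [-0.4  0.4 -1. ]
```

Request:
{"fn": "apply_moves", "kwargs": {"moves": [[[2, -1, 0.1], [-0.01, 0, -0.05], 0], [[5, -2.6, 0.2], [-0.03, 0.01, -0.12], 0], [[8.2, -4.3, 0.5], [-0.06, 0.02, -0.19], 0], [[11.4, -5.9, 0.8], [-0.09, 0.03, -0.27], 0], [[14.6, -7.6, 1.1], [-0.11, 0.03, -0.34], 0], [[17.8, -9.2, 1.4], [-0.14, 0.04, -0.42], 0], [[20.8, -10.8, 1.7], [-0.16, 0.05, -0.49], 0], [[23.4, -12.1, 1.9], [-0.18, 0.05, -0.54], 0], [[25.4, -13.2, 2.1], [-0.19, 0.055, -0.58], 0], [[26.4, -13.7, 2.1], [-0.2, 0.057, -0.595], 0]]}}

```text
time: 10.45
tool_pos: [0.5658, 0.2996, 0.2284]
ee_rot: [2.944, 0.001, 1.604]
wrist_force: [-0.9, 0.9, -1.7]
width: 0.0113
```

```bash
python3 - <<'E'
from stand import *
p,T=target(SH,-.035,.05,.2,g=(0,.002,-.005)); print(p); delta(p,T)
E
```

```text
[0.57671257 0.30809216 0.13550096]
shift cm [ 0.82 -0.73  9.33] rv [-0.2122  0.002  -0.0024] meas [0.5658 0.2996 0.2284] [2.9438e+00 1.2000e-03 1.6037e+00] t 10.45 w 0.0113 F [-0.9  0.9 -1.7]
```

Request:
{"fn": "apply_moves", "kwargs": {"moves": [[[0.1, -0.1, 0.5], [-0.02, 0, 0], 0], [[0.3, -0.2, 2], [-0.06, 0, 0], 0], [[0.5, -0.4, 4], [-0.1, 0, 0], 0], [[0.7, -0.6, 6], [-0.15, 0, 0], 0], [[0.8, -0.7, 7.8], [-0.19, 0.002, -0.002], 0], [[0.8, -0.7, 9], [-0.21, 0.002, -0.002], 0], [[0.8, -0.7, 9.3], [-0.212, 0.002, -0.002], 0], [[0.8, -0.7, 9.3], [-0.212, 0.002, -0.002], 0], [[0.8, -0.7, 9.3], [-0.212, 0.002, -0.002], 0], [[0.8, -0.7, 9.3], [-0.212, 0.002, -0.002], 0]]}}

```text
time: 11.28
tool_pos: [0.5801, 0.3047, 0.1402]
ee_rot: [2.726, -0.002, 1.6]
wrist_force: [-0.5, -0.5, -0.7]
width: 0.012
```

```bash
python3 - <<'E'
from stand import *
snap('wrist','w6'); snap('scene','s6')
p,T=target(SH,-.036,.003,.2,g=(0,.002,-.005)); print(p); delta(p,T)
im=cv2.imread('pics/s6.png'); cv2.imwrite('pics/s6c.png',cv2.resize(im[120:300,150:390],(800,600),interpolation=cv2.INTER_CUBIC))
E
```

```text
[0.58552651 0.30840783 0.08932505]
shift cm [ 0.34 -1.54  4.88] rv [ 0.0058  0.0011 -0.0071] meas [0.58   0.3048 0.1402] [ 2.7258e+00 -1.8000e-03  1.5997e+00] t 11.38 w 0.0117 F [ 0.4  0.4 -1. ]
```

View pics/w6.png

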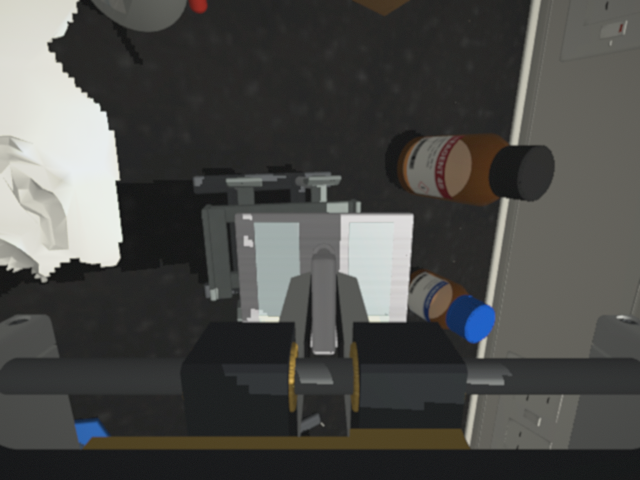

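View pics/s6c.png

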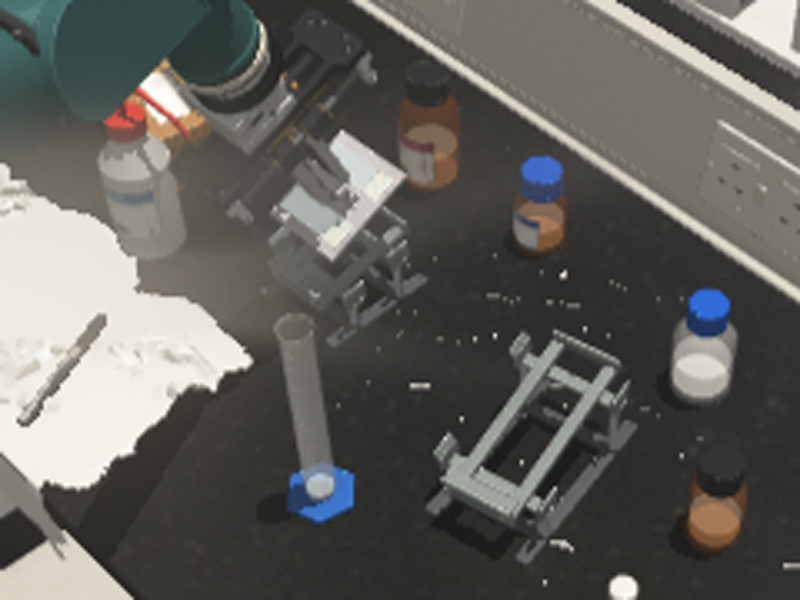

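The tray is tilted above the short stand and clear of the bottles. I'll lower it in stages.

Request:
{"fn": "apply_moves", "kwargs": {"moves": [[[0.1, -0.3, 0.5], [0.006, 0, -0.007], 0], [[0.2, -0.7, 1.3], [0.006, 0, -0.007], 0], [[0.3, -1, 2.2], [0.006, 0, -0.007], 0], [[0.34, -1.3, 2.8], [0.006, 0, -0.007], 0], [[0.34, -1.5, 3], [0.006, 0, -0.007], 0], [[0.34, -1.5, 3], [0.006, 0, -0.007], 0], [[0.34, -1.5, 3], [0.006, 0, -0.007], 0], [[0.34, -1.5, 3], [0.006, 0, -0.007], 0], [[0.34, -1.5, 3], [0.006, 0, -0.007], 0], [[0.34, -1.5, 3], [0.006, 0, -0.007], 0]]}}

```text
time: 12.22
tool_pos: [0.5775, 0.308, 0.1054]
ee_rot: [2.733, 0.002, 1.606]
wrist_force: [0.2, 0.2, -0.5]
width: 0.0115
```

```bash
python3 - <<'E'
from stand import *
snap('wrist','w7')
p,T=target(SH,-.036,.003,.2,g=(0,.002,-.005)); print(p); delta(p,T)
E
```

```text
[0.58552651 0.30840783 0.08932505]
shift cm [0.02 0.1  1.79] rv [-0.0017  0.0017  0.0005] meas [0.5775 0.308  0.1054] [2.7333e+00 1.7000e-03 1.6064e+00] t 12.27 w 0.0117 F [-0.1  0.  -0.9]
```

View pics/w7.png

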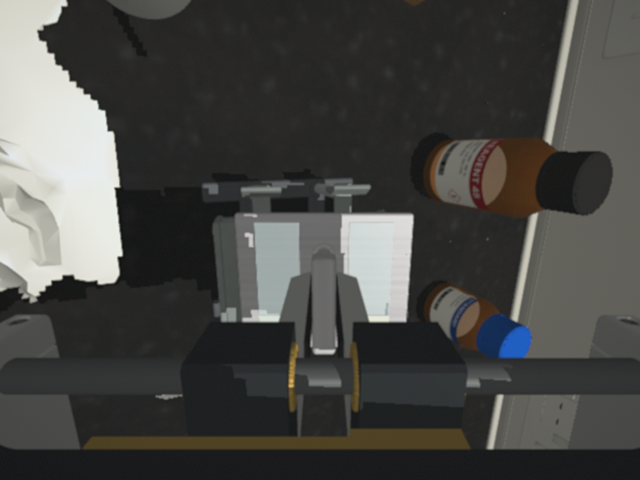

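```bash
python3 - <<'E'
from stand import *
np.set_printoptions(precision=1,suppress=True)
c=cal('w7');o,Q=frame(SH['p'],SH['h'])
X=np.array([[-.042,.033,.015],[-.053,.033,.015],[-.053,-.033,.015],[.053,.033,.008]]);print(proj(c,o+Q.apply(X)))
im=cv2.imread('pics/w7.png'); 
for q in proj(c,o+Q.apply(X)): cv2.circle(im,tuple(np.round(q).astype(int).tolist()),0,(0,0,255),-1)
cv2.imwrite('pics/w7c.png',cv2.resize(im[170:330,195:435],(800,533),interpolation=cv2.INTER_NEAREST))
E
```

```text
[[238.7 221.1]
 [219.5 221.9]
 [227.7 323. ]
 [385.1 213.6]]
```

View pics/w7c.png

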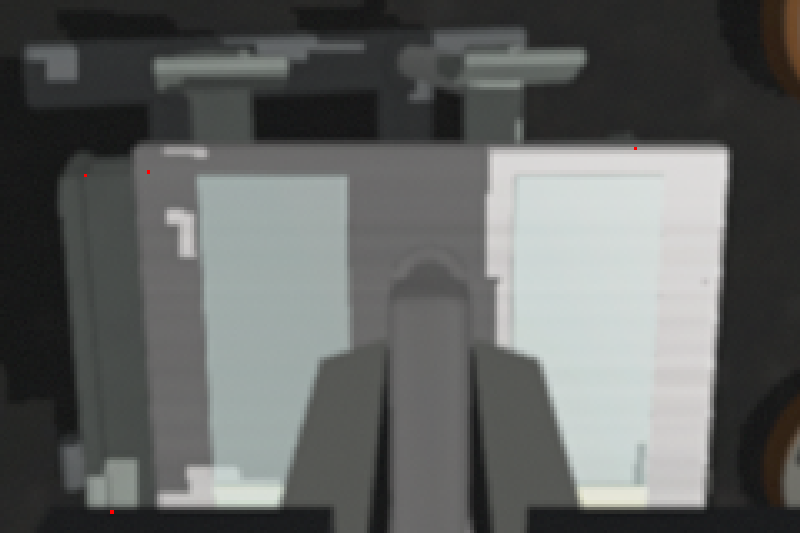

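```bash
python3 - <<'E'
from stand import *
np.set_printoptions(precision=4,suppress=True)
o,Q=frame(SH['p'],SH['h'])
def loc(c,uv,z):
    P=onplane(c,uv,n=Q.apply([0,0,1]),p=o+Q.apply([0,0,z])); return Q.inv().apply(P-o)
f=lambda off,s:(lambda x,y:[off[0]+(x+.5)/s-.5,off[1]+(y+.5)/s-.5])
a=f((320,85),4.614);b=f((195,170),3.333)
print('w1 guide',loc(cal('w1'),[a(145,76),a(258,70),a(404,57),a(523,52)],.014))
print('w7 guide',loc(cal('w7'),[b(155,60),b(285,57),b(465,52),b(585,49)],.014))
print('w1 lip',loc(cal('w1'),[a(75,175),a(138,175)],.015)); print('w7 lip',loc(cal('w7'),[b(62,160),b(133,157)],.015))
print('w7 tray in tool x', )
ob=robot.get_obs();Rr=R.from_euler('xyz',ob['ee_rot']);pos=ob['tool_pos']
for uv in [b(133,147),b(730,147)]:
    P=onplane(cal('w7'),uv,n=Rr.apply([0,0,1]),p=pos+Rr.apply([0,0,.021]))[0]; print(Rr.inv().apply(P-pos), Q.inv().apply(P-o))
E
```

```text
w1 guide [[-0.04    0.0532  0.014 ]
 [-0.0151  0.0529  0.014 ]
 [ 0.0158  0.0536  0.014 ]
 [ 0.0402  0.053   0.014 ]]
w7 guide [[-0.0394  0.0527  0.014 ]
 [-0.0167  0.0527  0.014 ]
 [ 0.0164  0.053   0.014 ]
 [ 0.0397  0.0532  0.014 ]]
w1 lip [[-0.0561  0.0332  0.015 ]
 [-0.0417  0.0325  0.015 ]]
w7 lip [[-0.0563  0.0356  0.015 ]
 [-0.0442  0.0357  0.015 ]]
w7 tray in tool x
[ 0.0396 -0.0497  0.021 ] [-0.0434  0.0395  0.0259]
[0.0396 0.0506 0.021 ] [0.0548 0.0395 0.0457]
```

```bash
python3 - <<'E'
from stand import *
ob=robot.get_obs();G=(-.0015,.001,-.005)
for a in [(-.036,.003,.2),(-.044,.003,.2),(-.0505,.0025,.2),(-.0505,.001,.0)]:
    delta(*target(SH,*a,g=G),ob)
E
```

```text
shift cm [0.17 0.2  1.79] rv [-0.0017  0.0017  0.0005] meas [0.5775 0.308  0.1054] [2.7333e+00 1.7000e-03 1.6064e+00] t 12.27 w 0.0117 F [-0.1  0.  -0.9]
shift cm [ 0.17 -0.58  1.63] rv [-0.0017  0.0017  0.0005] meas [0.5775 0.308  0.1054] [2.7333e+00 1.7000e-03 1.6064e+00] t 12.27 w 0.0117 F [-0.1  0.  -0.9]
shift cm [ 0.17 -1.23  1.56] rv [-0.0017  0.0017  0.0005] meas [0.5775 0.308  0.1054] [2.7333e+00 1.7000e-03 1.6064e+00] t 12.27 w 0.0117 F [-0.1  0.  -0.9]
shift cm [ 0.17 -0.82  2.73] rv [0.1983 0.0017 0.0004] meas [0.5775 0.308  0.1054] [2.7333e+00 1.7000e-03 1.6064e+00] t 12.27 w 0.0117 F [-0.1  0.  -0.9]
```

Request:
{"fn": "apply_moves", "kwargs": {"moves": [[[0.05, 0.1, 0.4], [0, 0, 0], 0], [[0.1, 0.2, 0.9], [0, 0, 0], 0], [[0.17, 0.2, 1.4], [0, 0, 0], 0], [[0.17, 0.2, 1.7], [0, 0, 0], 0], [[0.17, 0.2, 1.79], [0, 0, 0], 0], [[0.17, 0.2, 1.79], [0, 0, 0], 0], [[0.17, 0.2, 1.79], [0, 0, 0], 0], [[0.17, 0.2, 1.79], [0, 0, 0], 0], [[0.17, 0.2, 1.79], [0, 0, 0], 0], [[0.17, 0.2, 1.79], [0, 0, 0], 0]]}}

```text
time: 13.1
tool_pos: [0.5862, 0.3099, 0.0894]
ee_rot: [2.734, 0.002, 1.606]
wrist_force: [0.1, 1.2, -0.6]
width: 0.0121
```

```bash
python3 - <<'E'
from stand import *
snap('wrist','w8');snap('scene','s8')
ob=robot.get_obs();G=(-.0015,.001,-.005)
for a in [(-.036,.003,.2),(-.044,.003,.2),(-.0505,.0025,.2),(-.0505,.001,.0)]:
    delta(*target(SH,*a,g=G),ob)
im=cv2.imread('pics/s8.png'); cv2.imwrite('pics/s8c.png',cv2.resize(im[150:230,210:310],(750,600),interpolation=cv2.INTER_CUBIC))
im=cv2.imread('pics/w8.png'); cv2.imwrite('pics/w8c.png',cv2.resize(im[170:330,195:435],(800,533),interpolation=cv2.INTER_NEAREST))
E
```

```text
shift cm [ 0.    0.05 -0.03] rv [-0.0024  0.0019  0.0007] meas [0.5861 0.3099 0.0893] [2.7340e+00 2.1000e-03 1.6065e+00] t 13.2 w 0.0119 F [-0.4 -0.2 -1.1]
shift cm [ 0.01 -0.74 -0.19] rv [-0.0024  0.0019  0.0007] meas [0.5861 0.3099 0.0893] [2.7340e+00 2.1000e-03 1.6065e+00] t 13.2 w 0.0119 F [-0.4 -0.2 -1.1]
shift cm [ 0.01 -1.39 -0.26] rv [-0.0024  0.0019  0.0007] meas [0.5861 0.3099 0.0893] [2.7340e+00 2.1000e-03 1.6065e+00] t 13.2 w 0.0119 F [-0.4 -0.2 -1.1]
shift cm [ 0.01 -0.97  0.91] rv [0.1976 0.002  0.0005] meas [0.5861 0.3099 0.0893] [2.7340e+00 2.1000e-03 1.6065e+00] t 13.2 w 0.0119 F [-0.4 -0.2 -1.1]
```

View pics/w8c.png

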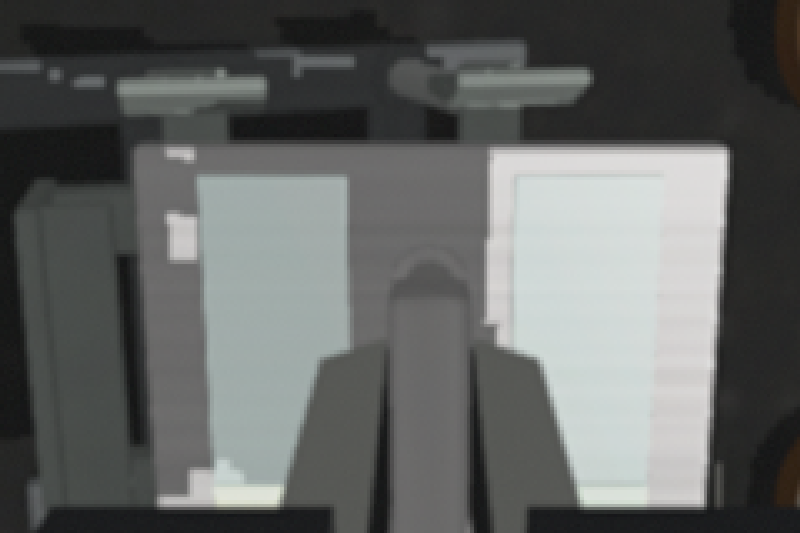

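View pics/s8c.png

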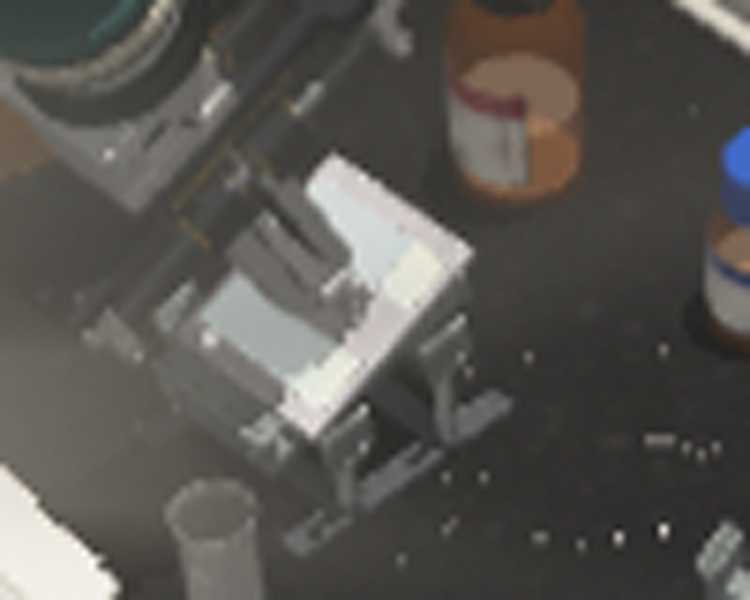

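The low end sits just up-slope of the lip and touches nothing. Slide it under.

Request:
{"fn": "apply_moves", "kwargs": {"moves": [[[0, -0.15, -0.03], [0, 0, 0], 0], [[0, -0.35, -0.07], [0, 0, 0], 0], [[0, -0.55, -0.1], [0, 0, 0], 0], [[0, -0.75, -0.15], [0, 0, 0], 0], [[0, -0.95, -0.19], [0, 0, 0], 0], [[0, -1.15, -0.22], [0, 0, 0], 0], [[0, -1.3, -0.25], [0, 0, 0], 0], [[0, -1.38, -0.26], [0, 0, 0], 0], [[0, -1.38, -0.26], [0, 0, 0], 0], [[0, -1.38, -0.26], [0, 0, 0], 0]]}}

```text
time: 14.03
tool_pos: [0.5723, 0.3093, 0.086]
ee_rot: [2.734, 0.002, 1.606]
wrist_force: [-0.5, -0.0, -1.8]
width: 0.0116
```

```bash
python3 - <<'E'
from stand import *
snap('wrist','w9')
ob=robot.get_obs();G=(-.0015,.001,-.005)
for a in [(-.0505,.0025,.2),(-.0505,.002,.1),(-.0505,.001,.03),(-.0505,.0005,.0)]:
    delta(*target(SH,*a,g=G),ob)
im=cv2.imread('pics/w9.png'); cv2.imwrite('pics/w9c.png',cv2.resize(im[170:330,195:435],(800,533),interpolation=cv2.INTER_NEAREST))
E
```

```text
shift cm [ 0.01  0.01 -0.02] rv [-0.0027  0.0021  0.0007] meas [0.5724 0.3093 0.086 ] [2.7343e+00 2.2000e-03 1.6064e+00] t 14.08 w 0.0119 F [-0.9 -0.3 -0.7]
shift cm [0.01 0.24 0.53] rv [0.0973 0.0021 0.0006] meas [0.5724 0.3093 0.086 ] [2.7343e+00 2.2000e-03 1.6064e+00] t 14.08 w 0.0119 F [-0.9 -0.3 -0.7]
shift cm [0.01 0.37 0.99] rv [0.1673 0.0021 0.0005] meas [0.5724 0.3093 0.086 ] [2.7343e+00 2.2000e-03 1.6064e+00] t 14.08 w 0.0119 F [-0.9 -0.3 -0.7]
shift cm [0.01 0.41 1.2 ] rv [0.1973 0.0021 0.0005] meas [0.5724 0.3093 0.086 ] [2.7343e+00 2.2000e-03 1.6064e+00] t 14.08 w 0.0119 F [-0.9 -0.3 -0.7]
```

View pics/w9c.png

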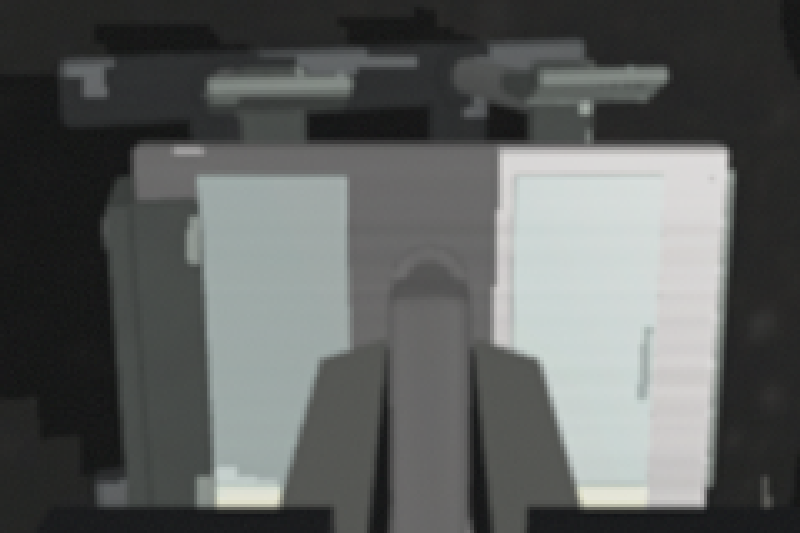

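The low end is under the lip: the lip covers the tray's left edge in the crop. Lowering the high end.

Request:
{"fn": "apply_moves", "kwargs": {"moves": [[[0, 0.05, 0.1], [0.02, 0, 0], 0], [[0, 0.1, 0.2], [0.04, 0, 0], 0], [[0, 0.15, 0.32], [0.06, 0, 0], 0], [[0, 0.2, 0.43], [0.08, 0, 0], 0], [[0, 0.24, 0.53], [0.1, 0.001, 0], 0], [[0, 0.28, 0.66], [0.12, 0.002, 0], 0], [[0, 0.33, 0.8], [0.14, 0.002, 0], 0], [[0, 0.36, 0.92], [0.157, 0.002, 0], 0], [[0, 0.37, 0.97], [0.165, 0.002, 0], 0], [[0, 0.37, 0.99], [0.167, 0.002, 0], 0]]}}

```text
time: 14.92
tool_pos: [0.5801, 0.3095, 0.0782]
ee_rot: [2.902, 0.0, 1.607]
wrist_force: [-0.3, 0.2, -1.6]
width: 0.0116
```

```bash
python3 - <<'E'
from stand import *
snap('wrist','w10')
ob=robot.get_obs();G=(-.0015,.001,-.005)
for a in [(-.0505,.001,.03),(-.0505,.0005,.0),(-.0505,-.0005,.0)]:
    delta(*target(SH,*a,g=G),ob)
im=cv2.imread('pics/w10.png'); cv2.imwrite('pics/w10c.png',cv2.resize(im[170:330,195:435],(800,533),interpolation=cv2.INTER_NEAREST))
E
```

```text
shift cm [ 0.02 -0.02 -0.03] rv [-0.0003  0.0004  0.0003] meas [0.5799 0.3095 0.0781] [2.9019e+00 4.0000e-04 1.6068e+00] t 14.97 w 0.0117 F [ 0.1 -0.9 -0.8]
shift cm [0.02 0.06 0.17] rv [0.0297 0.0004 0.0003] meas [0.5799 0.3095 0.0781] [2.9019e+00 4.0000e-04 1.6068e+00] t 14.97 w 0.0117 F [ 0.1 -0.9 -0.8]
shift cm [0.02 0.06 0.27] rv [0.0297 0.0004 0.0003] meas [0.5799 0.3095 0.0781] [2.9019e+00 4.0000e-04 1.6068e+00] t 14.97 w 0.0117 F [ 0.1 -0.9 -0.8]
```

View pics/w10c.png

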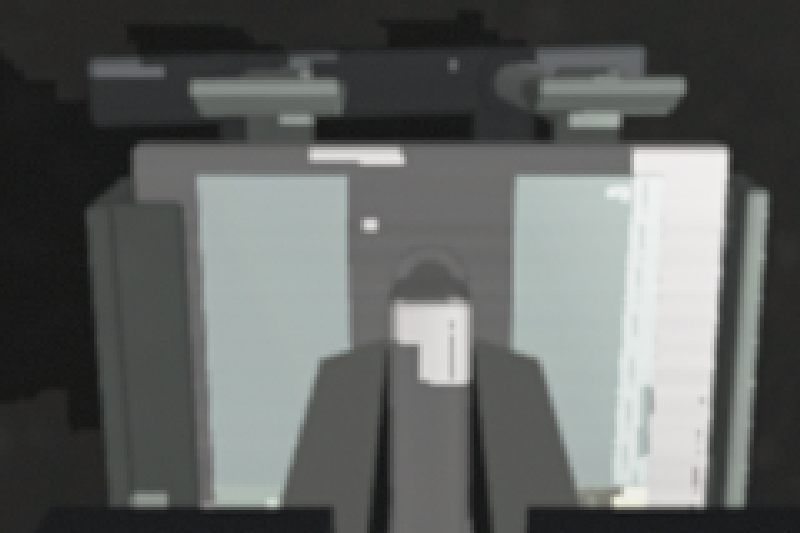

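Request:
{"fn": "apply_moves", "kwargs": {"moves": [[[0, 0.02, 0.04], [0.007, 0, 0], 0], [[0, 0.04, 0.08], [0.015, 0, 0], 0], [[0, 0.05, 0.12], [0.023, 0, 0], 0], [[0, 0.06, 0.16], [0.03, 0, 0], 0], [[0, 0.06, 0.2], [0.03, 0, 0], 0], [[0, 0.06, 0.23], [0.03, 0, 0], 0], [[0, 0.06, 0.23], [0.03, 0, 0], 0], [[0, 0.06, 0.23], [0.03, 0, 0], 0], [[0, 0.06, 0.23], [0.03, 0, 0], 0], [[0, 0.06, 0.23], [0.03, 0, 0], 0]]}}

```text
time: 15.8
tool_pos: [0.5807, 0.3096, 0.0762]
ee_rot: [2.931, 0.0, 1.607]
wrist_force: [0.3, 0.2, -1.7]
width: 0.0115
```

```bash
python3 - <<'E'
from stand import *
ob=robot.get_obs();G=(-.0015,.001,-.005);print(ob['wrist_torque'])
for a in [(-.0505,.0005,.0),(-.0505,-.0005,.0)]:
    delta(*target(SH,*a,g=G),ob)
E
```

```text
[-0.1014084   0.18854403  0.03883056]
shift cm [ 0.01  0.02 -0.03] rv [0.0003 0.0002 0.0006] meas [0.5807 0.3096 0.0762] [2.9313e+00 4.0000e-04 1.6071e+00] t 15.8 w 0.0115 F [ 0.3  0.2 -1.7]
shift cm [0.01 0.02 0.07] rv [0.0003 0.0002 0.0006] meas [0.5807 0.3096 0.0762] [2.9313e+00 4.0000e-04 1.6071e+00] t 15.8 w 0.0115 F [ 0.3  0.2 -1.7]
```

Request:
{"fn": "apply_moves", "kwargs": {"moves": [[[0, 0, 0.02], [0, 0, 0], 0], [[0, 0, 0.04], [0, 0, 0], 0], [[0, 0, 0.06], [0, 0, 0], 0], [[0, 0, 0.08], [0, 0, 0], 0], [[0, 0, 0.1], [0, 0, 0], 0], [[0, 0, 0.12], [0, 0, 0], 0], [[0, 0, 0.14], [0, 0, 0], 0], [[0, 0, 0.16], [0, 0, 0], 0], [[0, 0, 0.16], [0, 0, 0], 0], [[0, 0, 0.16], [0, 0, 0], 0]]}}

```text
time: 16.63
tool_pos: [0.5811, 0.3096, 0.0748]
ee_rot: [2.931, 0.0, 1.607]
wrist_force: [0.5, -0.3, -0.6]
width: 0.0116
```

```bash
python3 - <<'E'
from stand import *
snap('wrist','w11');snap('scene','s11')
ob=robot.get_obs();G=(-.0015,.001,-.005);print(ob['wrist_torque'],ob['wrist_force'])
for a in [(-.0505,.0005,.0),(-.0505,-.0005,.0)]:
    delta(*target(SH,*a,g=G),ob)
im=cv2.imread('pics/s11.png'); a=cv2.resize(im[150:230,210:310],(560,448),interpolation=cv2.INTER_CUBIC)
cv2.imwrite('pics/s11c.png',a)
E
```

```text
[-0.10555839  0.23352386 -0.00140061] [-0.57777674  0.37399183 -0.43043016]
shift cm [ 0.01  0.01 -0.18] rv [0.0004 0.0002 0.0005] meas [0.5812 0.3096 0.0748] [2.9312e+00 3.0000e-04 1.6070e+00] t 16.73 w 0.0116 F [-0.6  0.4 -0.4]
shift cm [ 0.01  0.01 -0.08] rv [0.0004 0.0002 0.0005] meas [0.5812 0.3096 0.0748] [2.9312e+00 3.0000e-04 1.6070e+00] t 16.73 w 0.0116 F [-0.6  0.4 -0.4]
```

View pics/s11c.png

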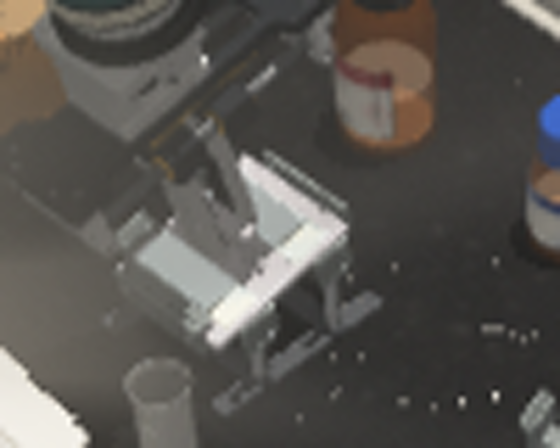

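Request:
{"fn": "apply_moves", "kwargs": {"moves": [[[0, 0, 0.02], [0, 0, 0], 0], [[0, 0, 0.04], [0, 0, 0], 0], [[0, 0, 0.06], [0, 0, 0], 0], [[0, 0, 0.08], [0, 0, 0], 0], [[0, 0, 0.1], [0, 0, 0], 0], [[0, 0, 0.1], [0, 0, 0], 0], [[0, 0, 0.1], [0, 0, 0], 0], [[0, 0, 0.1], [0, 0, 0], 0], [[0, 0, 0.1], [0, 0, 0], 0], [[0, 0, 0.1], [0, 0, 0], 0]]}}

```text
time: 17.57
tool_pos: [0.5812, 0.3097, 0.0746]
ee_rot: [2.931, 0.0, 1.607]
wrist_force: [-4.1, -0.7, 5.2]
width: 0.0118
```

```bash
python3 - <<'E'
from stand import *
ob=robot.get_obs();G=(-.0015,.001,-.005);print(ob['wrist_torque'],ob['wrist_force'])
delta(*target(SH,-.0505,-.002,0,g=G),ob)
E
```

```text
[-0.28756959  0.73204077 -0.05116824] [-4.10244411 -0.70683798  5.2397733 ]
shift cm [0.   0.01 0.05] rv [0.0005 0.     0.0005] meas [0.5812 0.3097 0.0746] [2.9311e+00 1.0000e-04 1.6071e+00] t 17.57 w 0.0118 F [-4.1 -0.7  5.2]
```

```bash
python3 - <<'E'
from stand import *
snap('wrist','w12')
im=cv2.imread('pics/w12.png'); cv2.imwrite('pics/w12c.png',cv2.resize(im[170:330,195:435],(800,533),interpolation=cv2.INTER_CUBIC))
E
```

```text
(no output)
```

View pics/w12c.png

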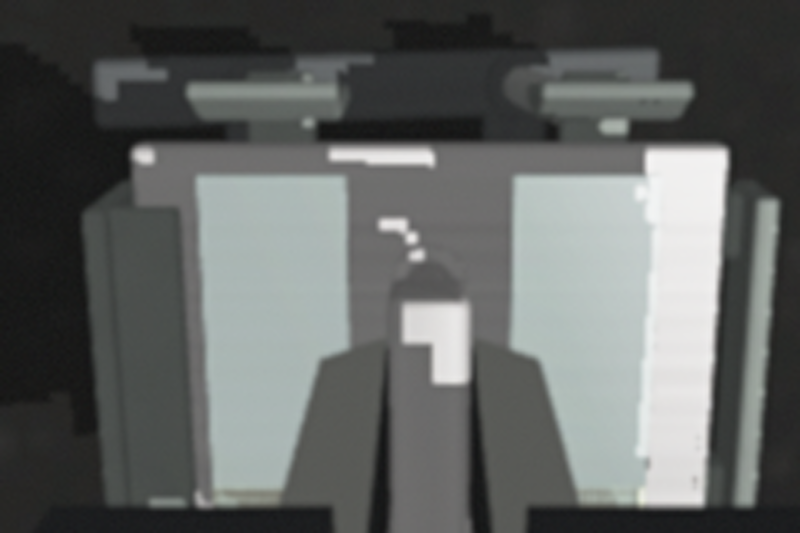

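Request:
{"fn": "apply_moves", "kwargs": {"moves": [[[0, 0, -0.05], [0, 0, 0], 0], [[0, 0, -0.05], [0, 0, 0], 0.15], [[0, 0, -0.05], [0, 0, 0], 0.2], [[0, 0, -0.05], [0, 0, 0], 0.3], [[0, 0, -0.05], [0, 0, 0], 0.4], [[0, 0, -0.05], [0, 0, 0], 0.4], [[0, 0, -1], [0, 0, 0], 0.4], [[0, 0, -3], [0, 0, 0], 0.4], [[0, 0, -5], [0, 0, 0], 0.4], [[0, 0, -7], [0, 0, 0], 0.4]]}}

```text
time: 18.45
tool_pos: [0.5665, 0.309, 0.1433]
ee_rot: [2.931, 0.0, 1.607]
wrist_force: [0.4, 1.0, -0.1]
width: 0.0377
```

Request:
{"fn": "apply_moves", "kwargs": {"moves": [[[0, 0, -2], [0, 0, 0], 0.4], [[0, 0, -4], [0, 0, 0], 0.4], [[0, 0, -6], [0, 0, 0], 0.4], [[-1, 0, -8], [0.05, 0, 0], 0.4], [[-3, 0, -9], [0.1, 0, 0], 0.4], [[-5, 0, -9], [0.15, 0, 0], 0.4], [[-6, 0, -9], [0.2, 0, 0], 0.4], [[-6, 0, -9], [0.21, 0, 0], 0.4], [[-6, 0, -9], [0.21, 0, 0], 0.4], [[-6, 0, -9], [0.21, 0, 0], 0.4]]}}

```text
time: 19.28
tool_pos: [0.55, 0.249, 0.23]
ee_rot: [3.141, -0.0, 1.607]
wrist_force: [0.7, 0.4, 0.2]
width: 0.0376
```

```bash
python3 - <<'E'
from stand import *
snap('wrist','w13');snap('scene','s13')
delta([.54,.0,.25],R.from_euler('xyz',[np.pi,0,1.0]))
im=cv2.imread('pics/s13.png'); cv2.imwrite('pics/s13c.png',cv2.resize(im[150:230,210:310],(750,600),interpolation=cv2.INTER_CUBIC))
E
```

```text
shift cm [-24.88  -1.89  -1.99] rv [4.000e-04 0.000e+00 6.084e-01] meas [0.5495 0.2494 0.2301] [3.1412e+00 2.0000e-04 1.6084e+00] t 19.38 w 0.0376 F [0.4 0.  0. ]
```

View pics/w13.png

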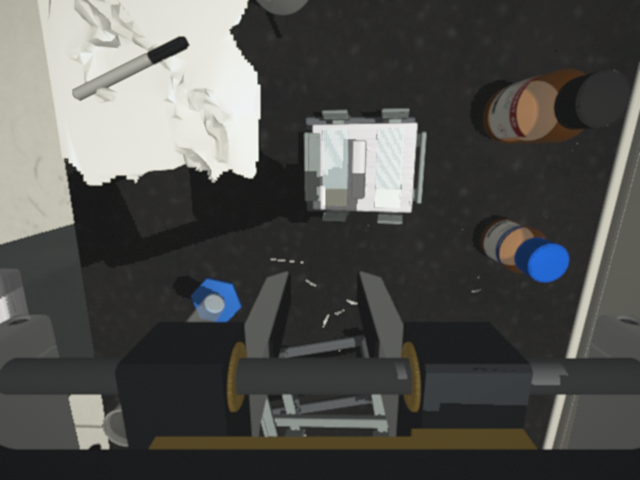

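View pics/s13c.png

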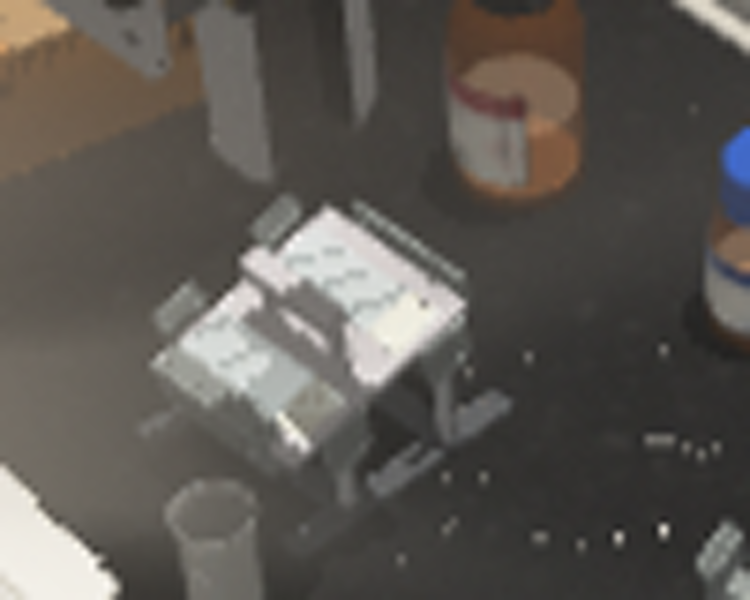

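```bash
python3 - <<'E'
from stand import *
im=cv2.imread('pics/w13.png'); cv2.imwrite('pics/w13c.png',cv2.resize(im[95:235,290:440],(643,600),interpolation=cv2.INTER_CUBIC))
E
```

```text
(no output)
```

View pics/w13c.png

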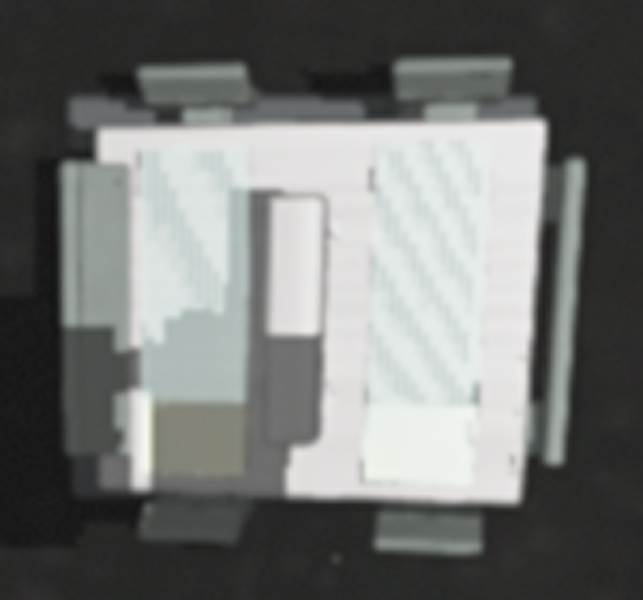

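```bash
python3 - <<'E'
from stand import *
np.set_printoptions(precision=4,suppress=True)
c=cal('w13');o,Q=frame(SH['p'],SH['h'])
f=lambda x,y:[290+(x+.5)/4.287-.5,95+(y+.5)/4.287-.5]
def loc(uv,z):
    P=onplane(c,uv,n=Q.apply([0,0,1]),p=o+Q.apply([0,0,z])); return Q.inv().apply(P-o)
print('tray',loc([f(98,127),f(547,121),f(522,502),f(100,495)],.006))
print('lip',loc([f(130,162)],.015),'stop',loc([f(566,160),f(545,463)],.008))
print('bar',loc([f(270,193),f(327,193),f(322,443),f(268,443)],.038))
E
```

```text
tray [[-0.0509  0.0412  0.006 ]
 [ 0.0487  0.041   0.006 ]
 [ 0.049  -0.042   0.006 ]
 [-0.051  -0.044   0.006 ]]
lip [[-0.0414  0.033   0.015 ]] stop [[ 0.0531  0.0328  0.008 ]
 [ 0.0533 -0.0326  0.008 ]]
bar [[-0.0069  0.0254  0.038 ]
 [ 0.0048  0.0254  0.038 ]
 [ 0.0054 -0.0255  0.038 ]
 [-0.0061 -0.0259  0.038 ]]
```

Short tray seated: the corners measure 99.8 x 84 mm in the rail plane, offset about (-1, -1) mm. Now the long tray.

```bash
python3 - <<'E'
from stand import *
delta([.578,-.3045,.2],R.from_euler('xyz',[np.pi,0,.008]))
E
```

```text
shift cm [-55.45   0.77   3.02] rv [ 4.0000e-04 -2.0000e-04  1.6004e+00] meas [0.5495 0.2494 0.2301] [3.1412e+00 2.0000e-04 1.6084e+00] t 19.38 w 0.0376 F [0.4 0.  0. ]
```

Request:
{"fn": "apply_moves", "kwargs": {"moves": [[[-1.5, 0, 0], [0, 0, 0.04], 0.5], [[-4.5, 0, 0], [0, 0, 0.13], 0.5], [[-8, 0, 0], [0, 0, 0.24], 0.5], [[-11.5, 0.1, 0], [0, 0, 0.35], 0.5], [[-15, 0.2, 0], [0, 0, 0.46], 0.5], [[-18.5, 0.3, 0], [0, 0, 0.57], 0.5], [[-22, 0.3, 0], [0, 0, 0.68], 0.5], [[-25.5, 0.4, 0], [0, 0, 0.79], 0.5], [[-29, 0.4, 0], [0, 0, 0.9], 0.5], [[-32.5, 0.5, 0], [0, 0, 1.01], 0.5]]}}

```text
time: 20.22
tool_pos: [0.566, -0.078, 0.2306]
ee_rot: [3.14, -0.0, 0.59]
wrist_force: [-0.4, -0.0, -0.2]
width: 0.0472
```

```bash
python3 - <<'E'
from stand import *
delta([.578,-.3045,.15],R.from_euler('xyz',[np.pi,0,.008]))
E
```

```text
shift cm [-11.62  19.47   8.09] rv [ 1.200e-03 -5.000e-04  5.824e-01] meas [ 0.566  -0.078   0.2306] [ 3.1403e+00 -1.0000e-04  5.9040e-01] t 20.22 w 0.0472 F [-0.4 -0.  -0.2]
```

Request:
{"fn": "apply_moves", "kwargs": {"moves": [[[-1.7, 2.8, 0], [0, 0, 0.09], 0.5], [[-3.4, 5.7, 0], [0, 0, 0.18], 0.5], [[-5.1, 8.6, 0], [0, 0, 0.27], 0.5], [[-6.8, 11.4, 0.5], [0, 0, 0.36], 0.5], [[-8.4, 14.1, 2], [0, 0, 0.44], 0.5], [[-9.8, 16.5, 4], [0, 0, 0.51], 0.5], [[-10.9, 18.4, 6], [0, 0, 0.56], 0.5], [[-11.6, 19.4, 7.6], [0, 0, 0.58], 0.5], [[-11.6, 19.4, 8.1], [0, 0, 0.582], 0.5], [[-11.6, 19.4, 8.1], [0, 0, 0.582], 0.5]]}}

```text
time: 21.05
tool_pos: [0.5784, -0.3014, 0.1469]
ee_rot: [-3.139, 0.004, 0.014]
wrist_force: [-0.4, -0.0, -0.5]
width: 0.047
```

```bash
python3 - <<'E'
from stand import *
snap('wrist','w14')
delta([.578,-.3045,.027],R.from_euler('xyz',[np.pi,0,.008]))
E
```

```text
shift cm [-0.14  0.35 12.2 ] rv [-0.0009  0.001   0.007 ] meas [ 0.5795 -0.3011  0.149 ] [-3.1406e+00  1.0000e-03  1.5000e-02] t 21.1 w 0.047 F [-0.2  0.1 -0.5]
```

View pics/w14.png

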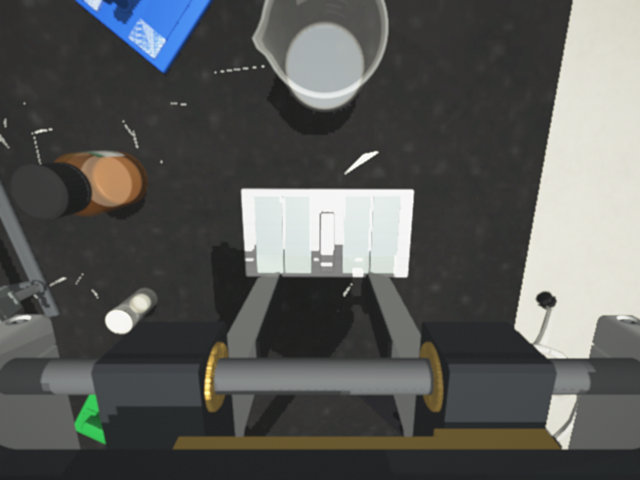

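```bash
python3 - <<'E'
from h import *
c=cal('w14')
P=onplane(c,[[242,189],[413.5,189],[408.5,276.5],[247,276]],.006);print(P.round(4),P.mean(0),np.linalg.norm(P-np.roll(P,-1,0),axis=1))
print(onplane(c,[[327.5,212],[327.5,255]],.038))
delta([.578,-.3045,.027],R.from_euler('xyz',[np.pi,0,.012]))
E
```

```text
[[ 0.619  -0.2284  0.006 ]
 [ 0.6212 -0.383   0.006 ]
 [ 0.5372 -0.3852  0.006 ]
 [ 0.5354 -0.2291  0.006 ]] [ 0.57818473 -0.30643459  0.006     ] [0.15461934 0.08400583 0.15604365 0.08360722]
[[ 0.60479358 -0.3055189   0.038     ]
 [ 0.56779731 -0.30614754  0.038     ]]
shift cm [-0.14  0.35 12.2 ] rv [-0.0009  0.001   0.003 ] meas [ 0.5795 -0.3011  0.149 ] [-3.1406e+00  1.0000e-03  1.5000e-02] t 21.1 w 0.047 F [-0.2  0.1 -0.5]
```

Request:
{"fn": "apply_moves", "kwargs": {"moves": [[[-0.1, 0.2, 1], [0, 0, 0.003], 0.5], [[-0.14, 0.45, 3.5], [0, 0, 0.003], 0.5], [[-0.14, 0.45, 6], [0, 0, 0.003], 0.5], [[-0.14, 0.45, 8.5], [0, 0, 0.003], 0.5], [[-0.14, 0.45, 10.5], [0, 0, 0.003], 0.5], [[-0.14, 0.45, 11.8], [0, 0, 0.003], 0.5], [[-0.14, 0.45, 12.2], [0, 0, 0.003], 0.5], [[-0.14, 0.45, 12.2], [0, 0, 0.003], 0.5], [[-0.14, 0.45, 12.2], [0, 0, 0.003], 0.5], [[-0.14, 0.45, 12.2], [0, 0, 0.003], 0.5]]}}

```text
time: 21.93
tool_pos: [0.5801, -0.307, 0.0298]
ee_rot: [3.139, -0.004, 0.012]
wrist_force: [0.7, -0.1, 0.3]
width: 0.0469
```

```bash
python3 - <<'E'
from h import *
delta([.578,-.3055,.027],R.from_euler('xyz',[np.pi,0,.012]))
E
```

```text
shift cm [-0.21 -0.15  0.27] rv [ 0.0026 -0.0037  0.0003] meas [ 0.5801 -0.307   0.0298] [ 3.139  -0.0037  0.0123] t 21.93 w 0.0469 F [ 0.7 -0.1  0.3]
```

Request:
{"fn": "apply_moves", "kwargs": {"moves": [[[0, 0, 0], [0, 0, 0], 0.5], [[0, 0, 0], [0, 0, 0], 0.5], [[0, 0, 0], [0, 0, 0], 0.5], [[0, 0, 0], [0, 0, 0], 0.5], [[0, 0, 0], [0, 0, 0], 0.5], [[0, 0, 0], [0, 0, 0], 0.5], [[0, 0, 0], [0, 0, 0], 0.5], [[0, 0, 0], [0, 0, 0], 0.5], [[0, 0, 0], [0, 0, 0], 0.5], [[0, 0, 0], [0, 0, 0], 0.5]]}}

```text
time: 22.77
tool_pos: [0.5787, -0.3063, 0.0273]
ee_rot: [3.141, -0.0, 0.012]
wrist_force: [-0.8, -0.3, -0.1]
width: 0.0469
```

```bash
python3 - <<'E'
from h import *
delta([.578,-.3055,.027],R.from_euler('xyz',[np.pi,0,.012]))
E
```

```text
shift cm [-0.07 -0.08  0.03] rv [ 0.0002 -0.0002  0.    ] meas [ 0.5787 -0.3063  0.0273] [ 3.1414e+00 -2.0000e-04  1.2000e-02] t 22.77 w 0.0469 F [-0.8 -0.3 -0.1]
```

Request:
{"fn": "apply_moves", "kwargs": {"moves": [[[-0.05, -0.05, 0], [0, 0, 0], 0], [[-0.05, -0.05, 0], [0, 0, 0], 0], [[-0.05, -0.05, 0], [0, 0, 0], 0], [[-0.05, -0.05, 0], [0, 0, 0], 0], [[-0.05, -0.05, 0], [0, 0, 0], 0], [[-0.05, -0.05, 0], [0, 0, 0], 0], [[-0.05, -0.05, 0], [0, 0, 0], 0], [[-0.05, -0.05, 0], [0, 0, 0], 0], [[-0.05, -0.05, -0.5], [0, 0, 0], 0], [[-0.05, -0.05, -1.5], [0, 0, 0], 0]]}}

```text
time: 23.6
tool_pos: [0.5767, -0.3051, 0.0403]
ee_rot: [-3.14, 0.004, 0.012]
wrist_force: [-0.4, -0.6, -2.5]
width: 0.0117
```

Request:
{"fn": "apply_moves", "kwargs": {"moves": [[[0, 0, -2], [0, 0, 0], 0], [[0, 0, -4], [0, 0, 0], 0], [[0, 0, -6], [0, 0, 0], 0], [[0, 0, -8], [0, 0, 0], 0], [[0, 0, -10], [0, 0, 0], 0], [[0, 0, -12], [0, 0, 0], 0], [[0, 0, -14], [0, 0, 0], 0], [[0, 0, -16], [0, 0, 0], 0], [[0, 0, -17], [0, 0, 0], 0], [[0, 0, -17], [0, 0, 0], 0]]}}

```text
time: 24.43
tool_pos: [0.5794, -0.3067, 0.2166]
ee_rot: [3.137, -0.006, 0.012]
wrist_force: [0.9, -0.3, -1.6]
width: 0.012
```

```bash
python3 - <<'E'
from stand import *
snap('wrist','w15')
p,T=target(LO,-.06,.12,.15);print(p,T.as_euler('xyz'))
delta([.54,-.02,.23],R.from_euler('xyz',[np.pi-.2,0,1.785]))
E
```

```text
[0.54565462 0.02739844 0.21560272] [2.78159265 0.         1.78529633]
shift cm [ -3.53 -28.67  -1.66] rv [-0.1401  0.1771 -1.7663] meas [ 0.5787 -0.3063  0.2142] [ 3.1392e+00 -3.1000e-03  1.2000e-02] t 24.48 w 0.012 F [-0.5  0.8 -3.3]
```

View pics/w15.png

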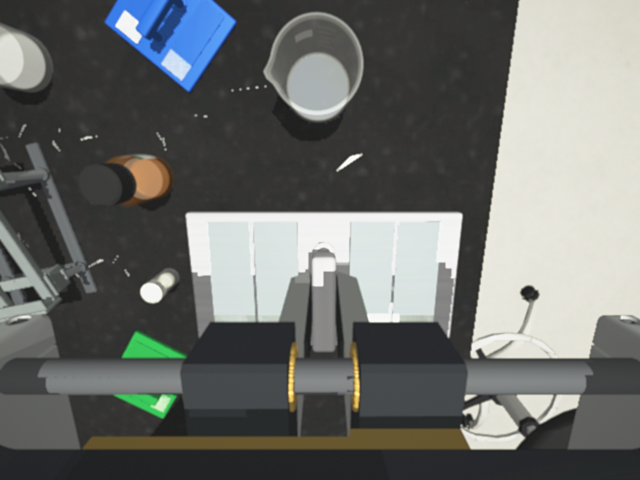

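Request:
{"fn": "apply_moves", "kwargs": {"moves": [[[-0.1, -1, -0.2], [0, 0, -0.04], 0], [[-0.4, -3.2, -0.6], [0, 0, -0.13], 0], [[-0.8, -6, -1], [0, 0, -0.25], 0], [[-1.1, -9, -1.5], [0, 0, -0.37], 0], [[-1.5, -12, -2], [0, 0, -0.49], 0], [[-1.9, -15, -2.2], [0, 0, -0.61], 0], [[-2.2, -18, -2.4], [0, 0, -0.73], 0], [[-2.6, -21, -2.4], [0, 0, -0.85], 0], [[-3, -24, -2.4], [0, 0, -0.97], 0], [[-3.4, -27, -2.4], [0, 0, -1.09], 0]]}}

```text
time: 25.32
tool_pos: [0.5397, -0.0347, 0.2341]
ee_rot: [-3.139, 0.001, 1.108]
wrist_force: [0.9, 0.3, -2.3]
width: 0.0118
```

```bash
python3 - <<'E'
from stand import *
p,T=target(LO,-.06,.10,.15);print(p);delta(p,T)
E
```

```text
[0.54972828 0.02828589 0.1960421 ]
shift cm [ 6.09 -1.9   3.8 ] rv [-0.3494  0.1221 -0.6701] meas [ 0.5397 -0.0347  0.2341] [-3.1386e+00  1.2000e-03  1.1078e+00] t 25.32 w 0.0118 F [ 0.9  0.3 -2.3]
```

Request:
{"fn": "apply_moves", "kwargs": {"moves": [[[1, -0.3, 0], [-0.04, 0.01, -0.08], 0], [[2, -0.6, 0.2], [-0.09, 0.03, -0.17], 0], [[3, -0.9, 0.6], [-0.14, 0.05, -0.27], 0], [[4, -1.2, 1.2], [-0.19, 0.07, -0.37], 0], [[5, -1.5, 2], [-0.24, 0.085, -0.46], 0], [[5.6, -1.7, 2.8], [-0.29, 0.1, -0.55], 0], [[6, -1.9, 3.4], [-0.32, 0.11, -0.61], 0], [[6.1, -1.9, 3.7], [-0.34, 0.12, -0.65], 0], [[6.1, -1.9, 3.8], [-0.349, 0.122, -0.67], 0], [[6.1, -1.9, 3.8], [-0.349, 0.122, -0.67], 0]]}}

```text
time: 26.15
tool_pos: [0.5493, 0.0268, 0.1947]
ee_rot: [2.784, -0.0, 1.78]
wrist_force: [-0.4, 0.1, -1.7]
width: 0.0117
```

```bash
python3 - <<'E'
from stand import *
G=(-.0005,.0005,-.005)
p,T=target(LO,-.063,.025,.15,g=G);print(p);delta(p,T)
E
```

```text
[0.56157397 0.03137822 0.12188827]
shift cm [ 0.19 -1.33  7.28] rv [-0.0029  0.0018 -0.0055] meas [0.5493 0.0268 0.1947] [ 2.7845e+00 -2.0000e-04  1.7796e+00] t 26.15 w 0.0117 F [-0.4  0.1 -1.7]
```

Request:
{"fn": "apply_moves", "kwargs": {"moves": [[[0, -0.1, 0.6], [0, 0, 0], 0], [[0.05, -0.4, 2], [0, 0, -0.002], 0], [[0.1, -0.7, 3.6], [-0.003, 0.002, -0.005], 0], [[0.15, -1, 5.2], [-0.003, 0.002, -0.005], 0], [[0.19, -1.2, 6.4], [-0.003, 0.002, -0.005], 0], [[0.19, -1.33, 7.1], [-0.003, 0.002, -0.005], 0], [[0.19, -1.33, 7.3], [-0.003, 0.002, -0.005], 0], [[0.19, -1.33, 7.3], [-0.003, 0.002, -0.005], 0], [[0.19, -1.33, 7.3], [-0.003, 0.002, -0.005], 0], [[0.19, -1.33, 7.3], [-0.003, 0.002, -0.005], 0]]}}

```text
time: 26.98
tool_pos: [0.5651, 0.0312, 0.1266]
ee_rot: [2.774, 0.002, 1.785]
wrist_force: [-0.5, -0.5, -2.8]
width: 0.0112
```

Request:
{"fn": "apply_moves", "kwargs": {"moves": [[[0, 0, 0], [0, 0, 0], 0], [[0, 0, 0], [0, 0, 0], 0], [[0, 0, 0], [0, 0, 0], 0], [[0, 0, 0], [0, 0, 0], 0], [[0, 0, 0], [0, 0, 0], 0], [[0, 0, 0], [0, 0, 0], 0], [[0, 0, 0], [0, 0, 0], 0], [[0, 0, 0], [0, 0, 0], 0], [[0, 0, 0], [0, 0, 0], 0], [[0, 0, 0], [0, 0, 0], 0]]}}

```text
time: 27.82
tool_pos: [0.5644, 0.0313, 0.1253]
ee_rot: [2.776, 0.001, 1.785]
wrist_force: [-0.1, -0.4, -3.1]
width: 0.0115
```

```bash
python3 - <<'E'
from stand import *
G=(-.0005,.0005,-.005)
c,im=snap('wrist','w16'); snap('scene','s16')
p,T=target(LO,-.064,.003,.15,g=G);print(p);delta(p,T)
o,Q=frame(LO['p'],LO['h'])
X=np.array([[-.07,.033,.015],[-.081,.033,.015],[-.081,-.033,.015],[.081,.033,.008],[.081,-.033,.008]]);print(proj(c,o+Q.apply(X)).round(1))
for q in proj(c,o+Q.apply(X)): cv2.circle(im,tuple(np.round(q).astype(int).tolist()),0,(0,0,255),-1)
cv2.imwrite('pics/w16c.png',cv2.resize(im[160:340,150:490],(800,424),interpolation=cv2.INTER_NEAREST))
im=cv2.imread('pics/s16.png'); cv2.imwrite('pics/s16c.png',cv2.resize(im[165:295,255:405],(690,598),interpolation=cv2.INTER_CUBIC))
E
```

```text
[0.56509937 0.03214623 0.10016313]
shift cm [ 0.07 -0.82  2.37] rv [ 0.0059  0.0012 -0.    ] meas [0.5644 0.0313 0.1253] [2.7757e+00 1.2000e-03 1.7848e+00] t 27.92 w 0.012 F [ 0.9 -0.5 -2.9]
[[176.9 219.5]
 [157.8 220. ]
 [170.5 318.7]
 [407.1 211. ]
 [401.4 298.1]]
```

View pics/w16c.png

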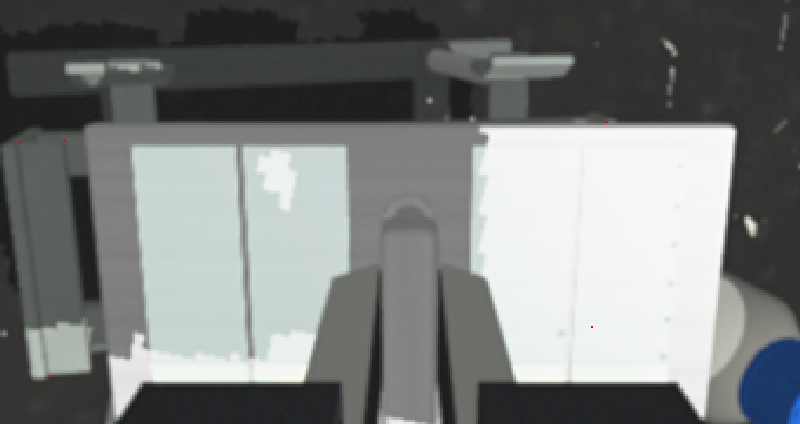

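View pics/s16c.png

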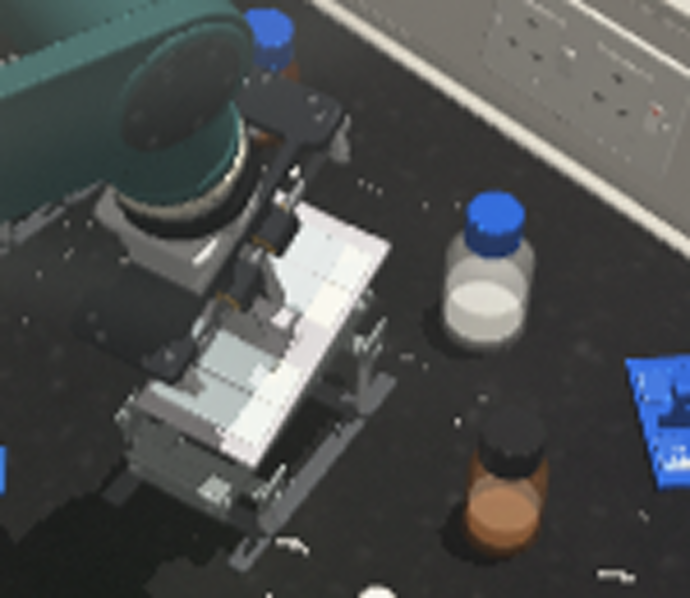

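```bash
python3 - <<'E'
from stand import *
np.set_printoptions(precision=4,suppress=True)
c=cal('w16');o,Q=frame(LO['p'],LO['h']);s=800/340
f=lambda x,y:[150+(x+.5)/s-.5,160+(y+.5)/s-.5]
ob=robot.get_obs();Rr=R.from_euler('xyz',ob['ee_rot']);pos=ob['tool_pos']
for uv in [f(87,125),f(736,126)]:
    P=onplane(c,uv,n=Rr.apply([0,0,1]),p=pos+Rr.apply([0,0,.021]))[0]; print(Rr.inv().apply(P-pos), Q.inv().apply(P-o))
def loc(uv,z):
    P=onplane(c,uv,n=Q.apply([0,0,1]),p=o+Q.apply([0,0,z])); return Q.inv().apply(P-o)
o1=loc([f(65,70),f(163,64),f(573,57)],.014);print('guide',o1)
a=lambda x,y:[220+(x+.5)/3-.5,60+(y+.5)/3-.5]
c=cal('w2');print('w2 guide',loc([a(213,187),a(283,168),a(543,98),a(622,80)],.014))
for x in [(-.064,.003,.15),(-.0785,.003,.15),(-.0785,.001,.03),(-.0785,-.001,0)]: delta(*target(LO,*x,g=(-.001,.0005,-.005)),ob)
E
```

```text
[ 0.0402 -0.0768  0.021 ] [-0.0596  0.04    0.0333]
[0.04   0.0776 0.021 ] [0.0929 0.0398 0.0572]
guide [[-0.0681  0.0511  0.014 ]
 [-0.0438  0.0522  0.014 ]
 [ 0.0676  0.0525  0.014 ]]
w2 guide [[-0.0682  0.0518  0.014 ]
 [-0.0427  0.0522  0.014 ]
 [ 0.044   0.0532  0.014 ]
 [ 0.0681  0.0526  0.014 ]]
shift cm [ 0.12 -0.82  2.37] rv [ 0.0059  0.0012 -0.    ] meas [0.5644 0.0313 0.1253] [2.7757 0.0012 1.7848] t 27.92 w 0.012 F [ 0.9 -0.5 -2.9]
shift cm [ 0.12 -2.25  2.15] rv [ 0.0059  0.0012 -0.    ] meas [0.5644 0.0313 0.1253] [2.7757 0.0012 1.7848] t 27.92 w 0.012 F [ 0.9 -0.5 -2.9]
shift cm [ 0.12 -2.02  3.3 ] rv [ 0.1259  0.0012 -0.0001] meas [0.5644 0.0313 0.1253] [2.7757 0.0012 1.7848] t 27.92 w 0.012 F [ 0.9 -0.5 -2.9]
shift cm [ 0.12 -2.    3.73] rv [ 0.1559  0.0012 -0.0001] meas [0.5644 0.0313 0.1253] [2.7757 0.0012 1.7848] t 27.92 w 0.012 F [ 0.9 -0.5 -2.9]
```

Request:
{"fn": "apply_moves", "kwargs": {"moves": [[[0.05, -0.2, 0.4], [0.006, 0.001, 0], 0], [[0.1, -0.5, 1], [0.006, 0.001, 0], 0], [[0.17, -0.8, 1.6], [0.006, 0.001, 0], 0], [[0.17, -0.82, 2.1], [0.006, 0.001, 0], 0], [[0.17, -0.82, 2.4], [0.006, 0.001, 0], 0], [[0.17, -0.82, 2.5], [0.006, 0.001, 0], 0], [[0.17, -0.82, 2.5], [0.006, 0.001, 0], 0], [[0.17, -0.82, 2.5], [0.006, 0.001, 0], 0], [[0.17, -0.82, 2.5], [0.006, 0.001, 0], 0], [[0.17, -0.82, 2.5], [0.006, 0.001, 0], 0]]}}

```text
time: 28.75
tool_pos: [0.5656, 0.0332, 0.0995]
ee_rot: [2.781, 0.0, 1.785]
wrist_force: [-0.3, -0.9, -3.4]
width: 0.0116
```

```bash
python3 - <<'E'
from stand import *
G=(-.0020,.0005,-.005)
c,im=snap('wrist','w17'); ob=robot.get_obs()
cv2.imwrite('pics/w17c.png',cv2.resize(im[160:340,150:490],(800,424),interpolation=cv2.INTER_NEAREST))
for x in [(-.064,.0015,.15),(-.0785,.0015,.15),(-.0785,.0,.03),(-.0785,-.0015,0)]: delta(*target(LO,*x,g=G),ob)
E
```

```text
shift cm [ 0.06 -0.06  0.06] rv [0.0006 0.0005 0.    ] meas [0.5655 0.0332 0.0994] [2.7810e+00 5.0000e-04 1.7851e+00] t 28.8 w 0.0118 F [ 0.6  0.  -2.1]
shift cm [ 0.06 -1.49 -0.16] rv [0.0006 0.0005 0.    ] meas [0.5655 0.0332 0.0994] [2.7810e+00 5.0000e-04 1.7851e+00] t 28.8 w 0.0118 F [ 0.6  0.  -2.1]
shift cm [ 0.06 -1.25  0.94] rv [ 0.1206  0.0005 -0.    ] meas [0.5655 0.0332 0.0994] [2.7810e+00 5.0000e-04 1.7851e+00] t 28.8 w 0.0118 F [ 0.6  0.  -2.1]
shift cm [ 0.06 -1.22  1.33] rv [ 0.1506  0.0005 -0.    ] meas [0.5655 0.0332 0.0994] [2.7810e+00 5.0000e-04 1.7851e+00] t 28.8 w 0.0118 F [ 0.6  0.  -2.1]
```

View pics/w17c.png

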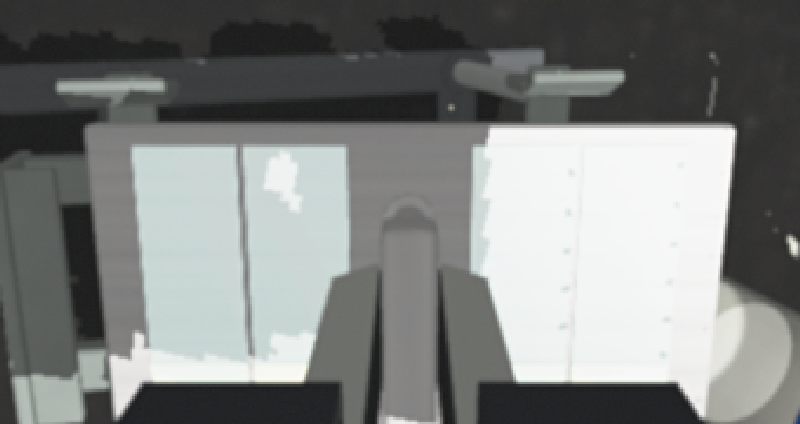

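The low end is again just up-slope of the lip. Slide under.

Request:
{"fn": "apply_moves", "kwargs": {"moves": [[[0.03, -0.15, -0.01], [0, 0, 0], 0], [[0.05, -0.35, -0.03], [0, 0, 0], 0], [[0.05, -0.55, -0.05], [0, 0, 0], 0], [[0.05, -0.75, -0.07], [0, 0, 0], 0], [[0.05, -0.95, -0.1], [0, 0, 0], 0], [[0.05, -1.15, -0.12], [0, 0, 0], 0], [[0.05, -1.35, -0.14], [0, 0, 0], 0], [[0.05, -1.49, -0.16], [0, 0, 0], 0], [[0.05, -1.49, -0.16], [0, 0, 0], 0], [[0.05, -1.49, -0.16], [0, 0, 0], 0]]}}

```text
time: 29.63
tool_pos: [0.551, 0.0306, 0.0953]
ee_rot: [2.781, 0.0, 1.785]
wrist_force: [-0.3, -0.1, -2.9]
width: 0.0121
```

```bash
python3 - <<'E'
from stand import *
G=(-.0020,.0005,-.005)
c,im=snap('wrist','w18'); ob=robot.get_obs();print(ob['wrist_force'])
cv2.imwrite('pics/w18c.png',cv2.resize(im[160:340,150:490],(800,424),interpolation=cv2.INTER_NEAREST))
for x in [(-.0785,.0015,.15),(-.0785,.001,.08),(-.0785,.0,.03),(-.0785,-.0015,0)]: delta(*target(LO,*x,g=G),ob)
E
```

```text
[ 0.11237481  0.34188695 -2.35927754]
shift cm [ 0.    0.02 -0.02] rv [ 0.0002  0.0003 -0.0001] meas [0.5511 0.0306 0.0954] [2.7814e+00 3.0000e-04 1.7851e+00] t 29.68 w 0.0118 F [ 0.1  0.3 -2.4]
shift cm [0.   0.19 0.57] rv [ 0.0702  0.0003 -0.0001] meas [0.5511 0.0306 0.0954] [2.7814e+00 3.0000e-04 1.7851e+00] t 29.68 w 0.0118 F [ 0.1  0.3 -2.4]
shift cm [0.   0.27 1.07] rv [ 1.202e-01  3.000e-04 -1.000e-04] meas [0.5511 0.0306 0.0954] [2.7814e+00 3.0000e-04 1.7851e+00] t 29.68 w 0.0118 F [ 0.1  0.3 -2.4]
shift cm [0.   0.3  1.46] rv [ 1.502e-01  3.000e-04 -1.000e-04] meas [0.5511 0.0306 0.0954] [2.7814e+00 3.0000e-04 1.7851e+00] t 29.68 w 0.0118 F [ 0.1  0.3 -2.4]
```

View pics/w18c.png

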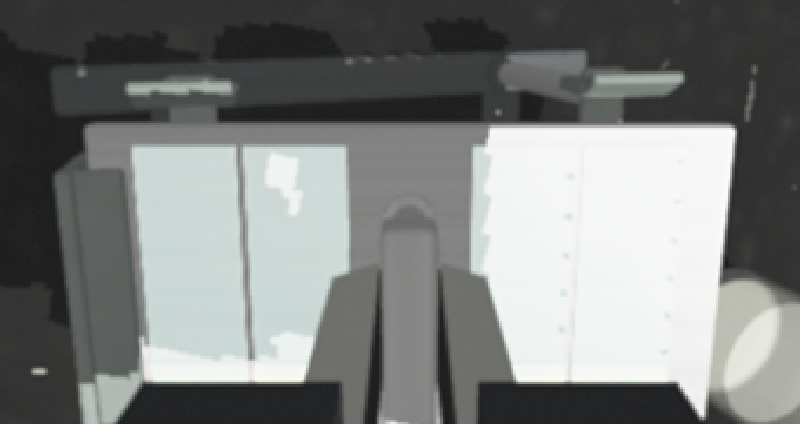

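Tucked, with no contact force. Lower the high end.

Request:
{"fn": "apply_moves", "kwargs": {"moves": [[[0, 0.04, 0.1], [0.012, 0, 0], 0], [[0, 0.08, 0.2], [0.025, 0, 0], 0], [[0, 0.11, 0.31], [0.038, 0, 0], 0], [[0, 0.15, 0.43], [0.053, 0, 0], 0], [[0, 0.19, 0.57], [0.07, 0, 0], 0], [[0, 0.22, 0.7], [0.085, 0, 0], 0], [[0, 0.24, 0.82], [0.095, 0, 0], 0], [[0, 0.25, 0.9], [0.103, 0, 0], 0], [[0, 0.25, 0.92], [0.105, 0, 0], 0], [[0, 0.25, 0.92], [0.105, 0, 0], 0]]}}

```text
time: 30.52
tool_pos: [0.5567, 0.0319, 0.0876]
ee_rot: [2.887, 0.0, 1.785]
wrist_force: [0.0, -0.9, -1.8]
width: 0.0117
```

```bash
python3 - <<'E'
from stand import *
G=(-.0020,.0005,-.005)
c,im=snap('wrist','w19'); ob=robot.get_obs();print(ob['wrist_force'])
cv2.imwrite('pics/w19c.png',cv2.resize(im[160:340,150:490],(800,424),interpolation=cv2.INTER_NEAREST))
for x in [(-.0785,.0,.045),(-.0785,.0,.0),(-.0785,-.0015,0)]: delta(*target(LO,*x,g=G),ob)
E
```

```text
[ 0.29440086  0.6216181  -1.54208481]
shift cm [-0.   -0.    0.02] rv [-0.      0.0002  0.    ] meas [0.5566 0.0319 0.0875] [2.8866e+00 2.0000e-04 1.7853e+00] t 30.57 w 0.0118 F [ 0.3  0.6 -1.5]
shift cm [-0.    0.11  0.37] rv [0.045  0.0002 0.    ] meas [0.5566 0.0319 0.0875] [2.8866e+00 2.0000e-04 1.7853e+00] t 30.57 w 0.0118 F [ 0.3  0.6 -1.5]
shift cm [-0.    0.1   0.52] rv [0.045  0.0002 0.    ] meas [0.5566 0.0319 0.0875] [2.8866e+00 2.0000e-04 1.7853e+00] t 30.57 w 0.0118 F [ 0.3  0.6 -1.5]
```

View pics/w19c.png

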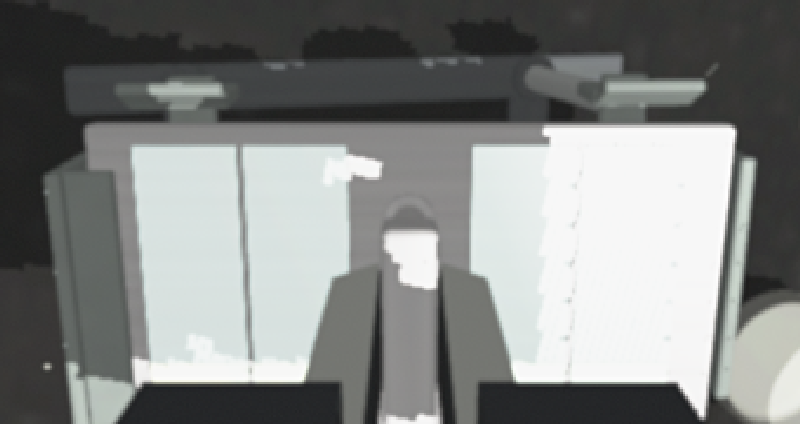

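```bash
python3 - <<'E'
from stand import *
np.set_printoptions(precision=4,suppress=True)
c=cal('w19');o,Q=frame(LO['p'],LO['h']);s=800/340
f=lambda x,y:[150+(x+.5)/s-.5,160+(y+.5)/s-.5]
ob=robot.get_obs();Rr=R.from_euler('xyz',ob['ee_rot']);pos=ob['tool_pos']
for uv in [f(87,125),f(736,126),f(706,410)]:
    P=onplane(c,uv,n=Rr.apply([0,0,1]),p=pos+Rr.apply([0,0,.021]))[0]; print(Rr.inv().apply(P-pos), Q.inv().apply(P-o))
def loc(uv,z):
    P=onplane(c,uv,n=Q.apply([0,0,1]),p=o+Q.apply([0,0,z])); return Q.inv().apply(P-o)
print('stop',loc([f(741,160),f(717,398)],.008),'lip',loc([f(112,170),f(133,382)],.015))
E
```

```text
[ 0.0402 -0.0766  0.021 ] [-0.0778  0.0422  0.0063]
[0.0399 0.0777 0.021 ] [0.0763 0.042  0.0132]
[-0.0354  0.0778  0.021 ] [ 0.0764 -0.0334  0.0132]
stop [[ 0.0809  0.0325  0.008 ]
 [ 0.0816 -0.033   0.008 ]] lip [[-0.0701  0.0332  0.015 ]
 [-0.0701 -0.0208  0.015 ]]
```

Request:
{"fn": "apply_moves", "kwargs": {"moves": [[[0, 0.02, 0.07], [0.01, 0, 0], 0], [[0, 0.04, 0.14], [0.02, 0, 0], 0], [[0, 0.07, 0.22], [0.03, 0, 0], 0], [[0, 0.09, 0.3], [0.04, 0, 0], 0], [[0, 0.1, 0.36], [0.045, 0, 0], 0], [[0, 0.1, 0.4], [0.045, 0, 0], 0], [[0, 0.1, 0.44], [0.045, 0, 0], 0], [[0, 0.1, 0.46], [0.045, 0, 0], 0], [[0, 0.1, 0.46], [0.045, 0, 0], 0], [[0, 0.1, 0.46], [0.045, 0, 0], 0]]}}

```text
time: 31.4
tool_pos: [0.5585, 0.0322, 0.0845]
ee_rot: [2.931, 0.001, 1.785]
wrist_force: [-4.9, -1.6, 4.6]
width: 0.0119
```

```bash
python3 - <<'E'
from stand import *
G=(-.0020,.0005,-.005)
ob=robot.get_obs();print(ob['wrist_force'],ob['wrist_torque'])
delta(*target(LO,-.0785,-.0015,0,g=G),ob)
E
```

```text
[-4.85274591 -1.56017947  4.60572774] [-0.09636247  0.86935389  0.03840723]
shift cm [-0.   -0.    0.18] rv [0.0004 0.0005 0.0001] meas [0.5585 0.0322 0.0845] [2.9312e+00 5.0000e-04 1.7853e+00] t 31.4 w 0.0119 F [-4.9 -1.6  4.6]
```

```bash
python3 - <<'E'
from stand import *
c,im=snap('wrist','w20');snap('scene','s20')
cv2.imwrite('pics/w20c.png',cv2.resize(im[160:340,150:490],(800,424),interpolation=cv2.INTER_NEAREST))
im=cv2.imread('pics/s20.png'); cv2.imwrite('pics/s20c.png',cv2.resize(im[165:295,255:405],(690,598),interpolation=cv2.INTER_CUBIC))
E
```

```text
(no output)
```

View pics/w20c.png

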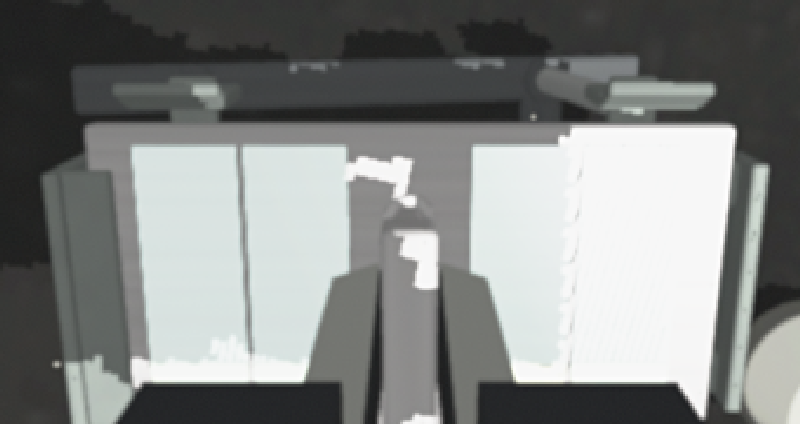

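View pics/s20c.png

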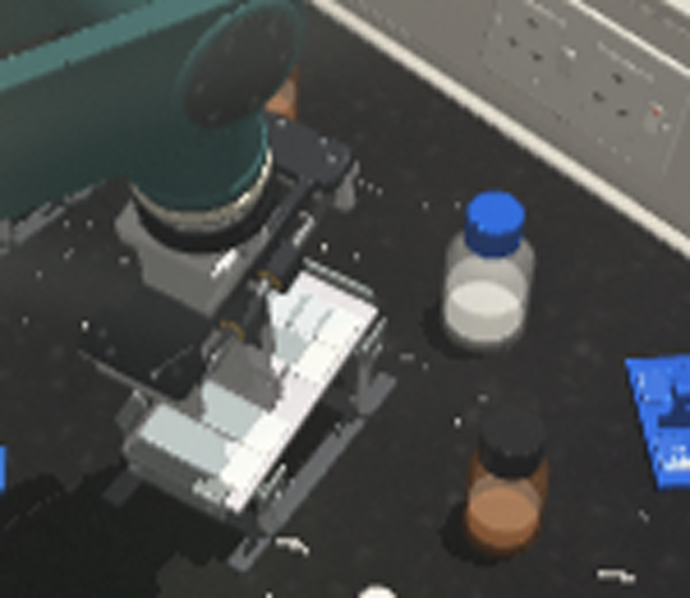

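Flat and behind the stop. Release and retreat.

Request:
{"fn": "apply_moves", "kwargs": {"moves": [[[0, 0, -0.08], [0, 0, 0], 0], [[0, 0, -0.08], [0, 0, 0], 0.15], [[0, 0, -0.08], [0, 0, 0], 0.2], [[0, 0, -0.08], [0, 0, 0], 0.3], [[0, 0, -0.08], [0, 0, 0], 0.4], [[0, 0, -0.08], [0, 0, 0], 0.4], [[0, 0, -1], [0, 0, 0], 0.4], [[0, 0, -3], [0, 0, 0], 0.4], [[0, 0, -5], [0, 0, 0], 0.4], [[0, 0, -7], [0, 0, 0], 0.4]]}}

```text
time: 32.33
tool_pos: [0.544, 0.0292, 0.153]
ee_rot: [2.932, 0.0, 1.785]
wrist_force: [-0.2, -0.3, 0.3]
width: 0.0377
```

Request:
{"fn": "apply_moves", "kwargs": {"moves": [[[0, 0, -2], [0, 0, 0], 0.4], [[0, 0, -4], [0, 0, 0], 0.4], [[0, 0, -6], [0, 0, 0], 0.4], [[-1, 0, -8], [0.05, 0, 0], 0.4], [[-3, 0, -9], [0.1, 0, 0], 0.4], [[-5, 0, -9], [0.15, 0, 0], 0.4], [[-6, 0, -9], [0.2, 0, 0], 0.4], [[-6, 0, -9], [0.21, 0, 0], 0.4], [[-6, 0, -9], [0.21, 0, 0], 0.4], [[-6, 0, -9], [0.21, 0, 0], 0.4]]}}

```text
time: 33.17
tool_pos: [0.5385, -0.0328, 0.2397]
ee_rot: [3.141, -0.0, 1.786]
wrist_force: [-0.2, -0.3, -0.5]
width: 0.0376
```

```bash
python3 - <<'E'
from stand import *
c,im=snap('wrist','w21');snap('scene','s21');snap('top','t21');print(robot.get_obs()['tool_pos'],robot.get_obs()['time'])
cv2.imwrite('pics/w21c.png',cv2.resize(im[60:260,200:460],(780,600),interpolation=cv2.INTER_CUBIC))
E
```

```text
[ 0.53815059 -0.03269347  0.24006518] 33.3167
```

View pics/w21c.png

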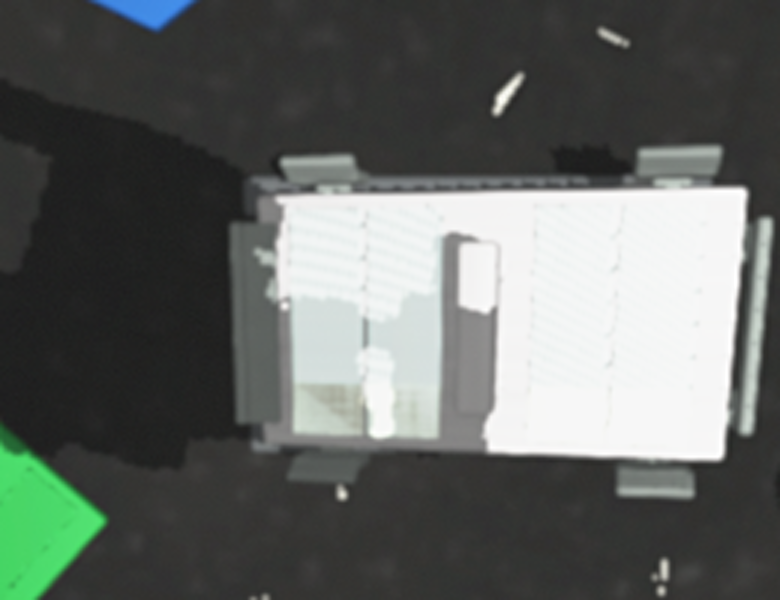

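View pics/s21.png

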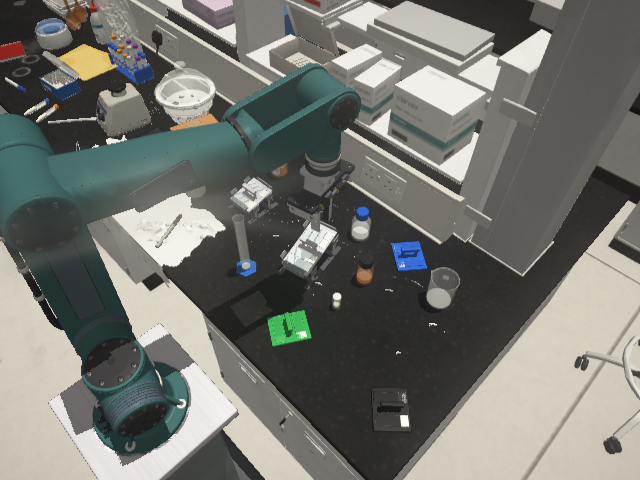

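```bash
python3 - <<'E'
from stand import *
np.set_printoptions(precision=4,suppress=True)
c=cal('w21');o,Q=frame(LO['p'],LO['h'])
f=lambda x,y:[200+(x+.5)/3-.5,60+(y+.5)/3-.5]
def loc(uv,z):
    P=onplane(c,uv,n=Q.apply([0,0,1]),p=o+Q.apply([0,0,z])); return Q.inv().apply(P-o)
print('tray',loc([f(259,196),f(747,188),f(722,461),f(258,445)],.006))
print('lip',loc([f(278,225),f(281,423)],.015),'stop',loc([f(757,220),f(740,433)],.008))
print('bar',loc([f(459,241),f(498,241),f(493,414),f(457,414)],.038))
ims=cv2.imread('pics/t21.png'); cv2.imwrite('pics/t21c.png',cv2.resize(ims[150:350,130:500],(740,400)))
a=cv2.imread('pics/scene0.png').astype(int);b=cv2.imread('pics/s21.png').astype(int)
for n,(x0,y0,x1,y1) in dict(cyl=(232,235,258,278),amber=(355,255,377,287),vial=(330,291,343,309),squeeze=(178,150,206,197)).items():
    print(n,np.abs(a-b)[y0:y1,x0:x1].mean())
E
```

```text
tray [[-0.0784  0.0419  0.006 ]
 [ 0.0769  0.042   0.006 ]
 [ 0.0768 -0.0421  0.006 ]
 [-0.0812 -0.0422  0.006 ]]
lip [[-0.0692  0.0322  0.015 ]
 [-0.0697 -0.0328  0.015 ]] stop [[ 0.0803  0.0326  0.008 ]
 [ 0.0812 -0.0325  0.008 ]]
bar [[-0.0067  0.026   0.038 ]
 [ 0.0048  0.026   0.038 ]
 [ 0.0049 -0.0247  0.038 ]
 [-0.0061 -0.025   0.038 ]]
cyl 2.6362552176505667
amber 1.9597537878787878
vial 2.452991452991453
squeeze 46.347517730496456
```

View pics/t21c.png

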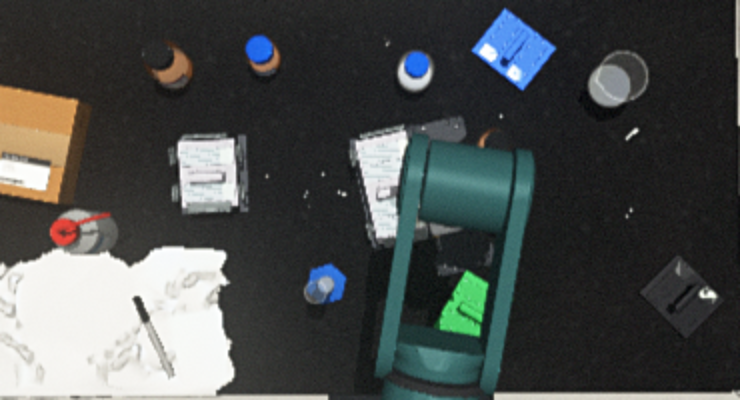

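```bash
python3 - <<'E'
from bench import robot,job
o=robot.get_obs();print(o['qvel'].round(3),o['wrist_force'].round(2),o['width'])
print(job.close_job())
E
```

```text
[-0.002 -0.     0.    -0.001  0.001 -0.001] [-0.58  0.28 -0.34] 0.037235862259848124
the job is handed in; nothing more can be done
None
```

Both aluminium trays are seated on their stands, and I handed the job in at about 33 s of the 64 s allowed. For each one I gripped the handle, tucked the low end under the lip, lowered the high end behind the stop and let go. No verdict was reported, so the results below are my own camera measurements.

| Tray | Offset from mid-bay | Limits | Other check |
|---|---|---|---|
| Short | about 1 mm down-slope, 1 mm across | 6 mm / 7.5 mm | corners measure 99.8 x 84 mm in the rail plane |
| Long | about 1 mm down-slope, under 1 mm across | 6 mm / 7.5 mm | handle top lands within 1 mm of where it should be |

- **Flatness:** I judged this from the corner and handle positions in the wrist pictures, not from a direct height or tilt reading. One shaded low corner of the long tray read about 3 mm further down-slope than its neighbour, which I put down to the shadow edge.
- **Contact:** Each tray met its rails with a sideways push of about 4–5 N, more than the slope alone explains. The pictures showed clear gaps at the stops, so I released as planned.
- **Bystanders:** The cylinder, small amber bottle and vial look unchanged between the before and after pictures. The arm hid the squeeze bottle in the scene view, but the top view shows it where it started.
- **Robot:** The gripper was about 15 cm above the stand, touching nothing, with the wrist force near zero at hand-in.

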